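Inspect a sample censer, load the sprung wash tray and latch it down

ROBOT

A 7-joint arm with a two-finger parallel gripper is mounted at the origin on the work surface. World frame = base frame: x ahead of the robot, y to its left, z up, the work surface at z = 0. Lengths are in m, angles in degrees, forces in N, time in s.
With the tool pointing down it reaches from about 0.4 to 0.85 m from the base axis. Payload 4.5 kg.
Tool frame: the origin (TCP) lies midway between the tips of the shut fingers; the grasp point (between the pads) lies 19 mm behind it; z points along the fingers, y is the line along which they close (so a half turn about z gives the same grasp; the last joint's range is limited). The gripper opens to 85 mm and grips with 20 to 120 N. Pads are 22 mm wide; open, the fingers measure 114 mm over their backs; the gripper's body (76 mm by 85 mm) begins 54 mm behind the grasp point. The pads swing forward as they close: fully open they stand 13 mm farther back than shut.
Start: joints at [-70.543, 39.483, -11.15, 89.685, 9.013, 51.709, -12.324], TCP at [0.188, 0.596, 0.231] pointing down, gripper open.
Joint ranges: [-172.22, 172.22], [-26.19, 119.32], [-84.43, 86.54], [7.71, 146.69], [-57.33, 237.33], [2.42, 119.75], [-152.13, 152.13]. Speed limits (degrees/s): [147.25, 147.25, 180, 180, 180, 180, 180].

INTERFACE

Orientations are given as a 3x3 rotation matrix whose columns are the frame's x, y, z axes.
In Python, from rig import manip gives the robot as it stands. The module is installed in compiled form; this text tells all that it offers.
- The arm moves only by the tool servo_tool, never from a script. Its argument "series" is a list of rows, each a list of 6 numbers: the shift along the tool's x, y, z scaled (see below), then the turn, a rotation vector about the tool's x, y, z scaled (see below). A call has 1 to 12 rows; each row is the pose to reach, as a shift and turn from the pose commanded when the call began, along the tool's axes at that moment, turning the shorter way round; what a row does not reach only later rows make up. The controller multiplies each number of a shift by 20 cm and each number of a turn by pi rad. A row lasts 1/10 s, in which the tool goes at most 50 mm and 8.59 degrees, less where a joint would pass 70% of its speed; a pose out of reach is approached as far as the arm can. A call with a number of a shift or a turn outside -1 to 1 is refused whole. A call with a gripper value outside its range is refused whole. "fingers" is the closure, from -1 (fully open) to 1 (shut), set as the call begins (left out, the last holds). The fingers move at their own pace and stop on an object; "squeeze" is the grip in N (left out, the last holds). Time passes only in rows, so rows that repeat a pose let the fingers close. It gives the time, the measured TCP pose, the force, the opening and the grip force at its end, in the units of the state.
- manip.observe(): the state, without advancing time (a new reading comes with each control period).
- manip.get_image(name): name is "side" or "top"; returns a dict with "pixels" (400x640x3 uint8, blue, green, red), "z_map" (400x640 float32, m along the optical axis (not along the pixel's ray), 0 where there is no reading), "mtx" (3x3 intrinsics, pixels), "cam_to_world" (4x4, takes a point from camera to world coordinates). Camera axes: x right, y up, looking along -z (the intrinsics and any distortion apply to the point x, -y, -z); pixel columns grow to the right and rows downward; lengths in m; the calibration is good to about 2 mm. A picture is of the moment at which its call begins.
- manip.close_job(): hands the job in; it is judged then, once.
The state is a dict: "clock": time; "joint_positions": joint angles; "dq": joint speeds; "effort": joint torques, N m; "eef_pos": TCP position; "tcp_rot": TCP orientation; "wrist_force": force on the tool from outside, world axes, zero at the start; "ft_torque": the same for the moment, N m; "opening": finger opening in m; "gripper_force": force on a finger pad.
Only numpy, scipy, OpenCV 4.12 (cv2) and the standard library are available. Lean on these libraries where they do the work, as an engineer would, in place of code of your own. Each camera call takes 0.05 s, during which the arm holds its last target. There are 200 camera calls.

TASK

Pull the red catch knob outwards so that the empty wash tray springs up, then hold the sample censer (the one with coloured paint dots) up to the inspection scope, upright and one side after another, so that the red, then the yellow, then the blue dot faces the lens squarely and centred from about 4 cm away for about a second each. Stand the sample and every other polished brass censer upright on the tray's floor while it is up, and only then push the tray down by its black pad and hold it until the catch slides home and keeps it down when you let go. Leave the loose wood block and cork block where they are.

Things in the scene. Friction and masses are not known exactly. Their poses are not given: they have to be found in the camera images.
- sample: Polished brass censer, 70 mm square, 105 mm tall, 0.22 kg, on four feet. Heights: base 62 mm square 0-16, belly 70 mm square 16-58, lid 50 mm square 58-70, finial 26 mm square 70-105 mm: grip it there, from above, at any quarter turn. Origin: centre of underside; z up, x and y square to its sides. Paint dots, 24 mm across: red on -x side, yellow on +y, blue on +x; -y is plain.
- censer1: Polished brass censer, 70 mm square, 105 mm tall, 0.22 kg, on four feet. Heights: base 62 mm square 0-16, belly 70 mm square 16-58, lid 50 mm square 58-70, finial 26 mm square 70-105 mm: grip it there, from above, at any quarter turn. Origin: centre of underside; z up, x and y square to its sides. No paint dots; may be absent: two or all three of the plain censers stand on the bench.
- censer2: Polished brass censer, 70 mm square, 105 mm tall, 0.22 kg, on four feet. Heights: base 62 mm square 0-16, belly 70 mm square 16-58, lid 50 mm square 58-70, finial 26 mm square 70-105 mm: grip it there, from above, at any quarter turn. Origin: centre of underside; z up, x and y square to its sides. No paint dots; may be absent.
- censer3: Polished brass censer, 70 mm square, 105 mm tall, 0.22 kg, on four feet. Heights: base 62 mm square 0-16, belly 70 mm square 16-58, lid 50 mm square 58-70, finial 26 mm square 70-105 mm: grip it there, from above, at any quarter turn. Origin: centre of underside; z up, x and y square to its sides. No paint dots; may be absent.
- red_dot (a point): Centre of the sample's red dot, on its -x side, 35 mm from its axis, 36 mm above its underside. Axes as the sample's.
- yellow_dot (a point): Centre of the sample's yellow dot, on its +y side, 35 mm from its axis, 36 mm above its underside.
- blue_dot (a point): Centre of the sample's blue dot, on its +x side, 35 mm from its axis, 36 mm above its underside.
- scope: Fixed inspection scope on a post: grey base 120 x 100 mm, steel post 28 mm thick up to 251 mm, and a level white barrel 64 mm thick whose axis is 190 mm above the bench. It looks along its own -x axis. Origin on the bench, below a point 40 mm behind the front of the lens.
- lens (a point): Centre of the scope's round lens, on the front of its barrel, 190 mm above the bench.
- view_point (a point): The scope's viewing point: 40 mm straight out in front of the lens at lens height, where a dot must be brought, with its side at right angles to the scope's x axis. Axes as the scope's: the lens lies on the +x side of this point and the sample belongs on the -x side.
- tray_floor (a point): Centre of the upper face of the floor of the square steel tray, 200 x 200 mm inside, rim 5 mm thick and 12 mm above the floor; moves with the tray, axes square to it. Takes four censers two by two (48 mm either way from the centre). Floor 95 mm above the bench when up, about 53 mm when latched. Catch on its +y side, push pad on its -y side.
- push_pad (a point): Centre of the top of the black rubber push pad, 50 x 45 mm, on a tongue outside the tray's -y rim, 147 mm from the tray's centre and 12 mm above the tray's floor. Press here with closed fingertips, straight down; the tray stays level.
- tray (a joint): How far the sprung tray has sunk, m: 0 up, stop 0.048, held by the catch at about 0.041-0.043. Starts latched. Push: 3 N to start, 18 N at the bottom, less the weight of the load (which sinks it up to 0.02), plus about 5 N from 0.022 on, past the catch. The catch can close only while the tray is held at 0.044 or more.
- catch_knob (a point): Centre of the top of the red square catch knob, 20 x 20 mm and 52 mm tall, 106 mm above the bench at its top, outside the tray's +y side, 187 mm from the tray's centre (82 mm from the rim). Axes as the lift's: it slides along +y, away from the tray. Can be pinched from above across x, or pushed outwards.
- catch (a joint): How far the catch is drawn out, m: 0 home, stop 0.020. A spring (2 to 5 N) with a damper pushes it home in about half a second. Drawn more than 0.010 it frees the tray, which springs up. The tray pushes it out as it is pressed past, and it slides home over the tray's tab only while the tray is held fully down.
- wood_block: Bystander: dark timber offcut, 110 x 45 x 36 mm, loose, lying among the censers. Origin: centre of underside, long side along its x.
- cork_block: Bystander: cork sanding block, 45 x 80 x 28 mm, loose. Origin: centre of underside.
Mind the look-alikes: they are no part of the job. Leave any pink look-alike of the sample alone. What is shaped like the censer3 but purple is not meant.

How it is judged:
By the outcome, as a careful person would: the job done as asked, in the order asked, and still so for the second after the job is handed in, with the robot touching nothing.
Of censer1, censer2, censer3 only 2 to 3 are there at a start; the rules pass over those that are not, and their reading is None.
At some moment in a run one of sample, censer1, censer2, censer3 may be knocked a few centimetres aside while the robot is not near it.
It also fails if it takes over 208 s, if anything falls off the work surface, if the arm or the gripper's body presses on something with over 40 N, if the wrist force passes 120 N, or if a joint passes its speed limit or range.

## Working session

There is one attempt and no reset: what is moved stays moved. The work goes in short steps, Python scripts to look and compute and a tool call to move; the robot and the scene stay as the last step left them, time stands still between calls to the robot, and variables do not carry over. Pictures are saved under pics/ and viewed, at most 14 in all, crops included, and the job is handed in when it is done.

Besides the shell and the picture viewer there is one more tool, called by a JSON object that holds its "api" and its "payload", one argument or row to a line. servo_tool: Moves the arm, as the interface text tells. Shifts and turns lie within -1 to 1; 1 stands for 20 cm of shift or pi rad of turn. Its arguments: {"type":"object","properties":{"series":{"type":"array","items":{"type":"array","items":{"type":"number"}}},"fingers":{"type":"number"},"squeeze":{"type":"number"}},"required":["series"]}

```bash
mkdir -p pics; python3 - <<'E'
from rig import manip
import cv2,numpy as np
s=manip.observe();print({k:np.round(v,3).tolist() for k,v in s.items()})
for n in("top","side"):
    d=manip.get_image(n);cv2.imwrite(f"pics/{n}0.png",d["pixels"]);np.savez(f"{n}0.npz",**d)
    print(n,d["mtx"],d["cam_to_world"].round(3),d.keys(),(d["z_map"]==0).mean())
E
```

```text
{'clock': 0.0, 'joint_positions': [-70.543, 39.536, -11.145, 89.747, 9.013, 51.709, -12.326], 'dq': [0.039, -0.098, -0.014, 0.076, 0.103, 0.046, -0.005], 'effort': [-0.0, -53.96, -1.267, -15.855, 0.009, 0.009, 0.0], 'eef_pos': [0.188, 0.595, 0.23], 'tcp_rot': [[-0.954, 0.301, -0.0], [0.301, 0.954, -0.002], [-0.0, -0.002, -1.0]], 'wrist_force': [-0.652, 0.084, -0.875], 'ft_torque': [0.014, 0.008, -0.024], 'gripper_force': 0.0, 'opening': 0.085}
top [[372.35139642   0.         325.24702898]
 [  0.         372.35139642 190.98036734]
 [  0.           0.           1.        ]] [[ 0.007  0.989 -0.145  0.335]
 [-1.     0.01   0.018 -0.045]
 [ 0.019  0.145  0.989  1.248]
 [ 0.     0.     0.     1.   ]] dict_keys(['pixels', 'z_map', 'mtx', 'cam_to_world']) 0.003890625
side [[367.84842727   0.         315.48335331]
 [  0.         367.84842727 200.99790287]
 [  0.           0.           1.        ]] [[-1.     0.022 -0.021  0.453]
 [-0.029 -0.477  0.878  0.796]
 [ 0.009  0.879  0.477  0.601]
 [ 0.     0.     0.     1.   ]] dict_keys(['pixels', 'z_map', 'mtx', 'cam_to_world']) 0.0040234375
```

View pics/top0.png

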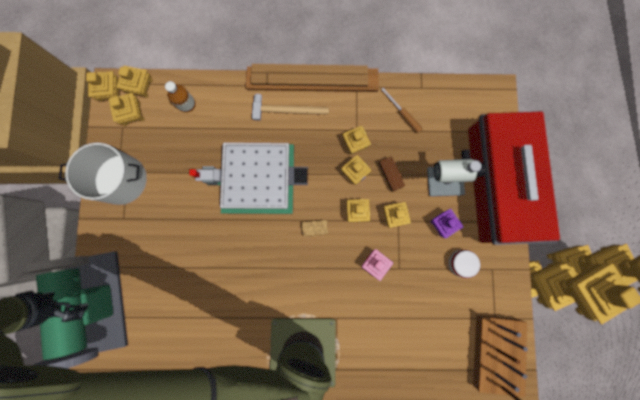

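View pics/side0.png

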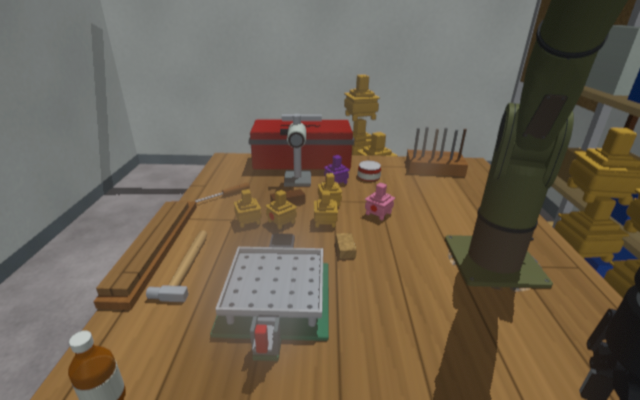

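The top view shows the tray around (257,178) with the red knob at (194,173) and the black pad at (301,176), plus the scope at (455,172). Four brass censers stand at (357,138), (355,168), (358,209) and (397,213). The pink one is at (377,264) and the purple one at (447,223). Side view: the brass censer at (280,210) seems to carry a red dot. I'll measure next and enlarge the brass group.

```bash
cat > h.py <<'E'
import cv2,numpy as np
from rig import manip
def world(d):
    v,u=np.mgrid[:400,:640];K=d["mtx"];z=d["z_map"]
    p=np.stack([(u-K[0,2])/K[0,0]*z,-(v-K[1,2])/K[1,1]*z,-z],-1)
    T=d["cam_to_world"];return p@T[:3,:3].T+T[:3,3]
def ray(d,u,v,h):
    K=d["mtx"];T=d["cam_to_world"];r=T[:3,:3]@np.array([(u-K[0,2])/K[0,0],-(v-K[1,2])/K[1,1],-1])
    return T[:3,3]+r*(h-T[2,3])/r[2]
def hsv(d):return cv2.cvtColor(d["pixels"],cv2.COLOR_BGR2HSV)
def blobs(m,amin):
    n,l,st,c=cv2.connectedComponentsWithStats(m.astype(np.uint8))
    return [(l==i,c[i],st[i]) for i in range(1,n) if st[i,4]>=amin]
def censers(d,W=None):
    W=world(d) if W is None else W;H=hsv(d);out=[]
    m=(H[...,0]>18)&(H[...,0]<30)&(H[...,1]>120)&(W[...,2]>.045)&(W[...,2]<.13)
    for b,c,st in blobs(m,60):
        P=W[b];r=cv2.minAreaRect(P[:,:2].astype(np.float32));t=P[P[:,2]>.095]
        out.append((c.round(),P[:,2].max().round(3),np.round(r[0],4),np.round(r[1],3),round(r[2],1),t[:,:2].mean(0).round(4) if len(t) else None,len(t)))
    return out
E
python3 - <<'E'
from h import *
for n in("top","side"):
    d=dict(np.load(n+"0.npz"));W=world(d);H=hsv(d)
    print(n)
    for o in censers(d,W):print(*o)
    for nm,m in dict(red=((H[...,0]<8)|(H[...,0]>172))&(H[...,1]>150)&(H[...,2]>80),pink=(H[...,0]>155)&(H[...,0]<178)&(H[...,1]>60)&(H[...,1]<150)).items():
        for b,c,st in blobs(m,8): print(nm,c.round(),st[4],np.median(W[b],0).round(3),W[b][:,2].max().round(3))
d=dict(np.load("top0.npz"));a=cv2.resize(d["pixels"][110:270,340:490],None,fx=3,fy=3,interpolation=2)
d=dict(np.load("side0.npz"));b=cv2.resize(d["pixels"][110:250,220:410],None,fx=4,fy=4,interpolation=2)
cv2.imwrite("pics/c0.png",b)
E
```

```text
top
[119.  91.] 0.127 [0.8313 0.6317] [0.181 0.189] 81.8 [0.8376 0.6156] 409
[357. 138.] 0.11 [ 0.6878 -0.1696] [0.07 0.07] 24.5 [ 0.6861 -0.169 ] 66
[356. 169.] 0.111 [ 0.585  -0.1682] [0.07 0.07] 42.4 [ 0.5841 -0.1679] 69
[358. 210.] 0.109 [ 0.451  -0.1738] [0.069 0.071] 0.7 [ 0.4505 -0.1743] 75
[397. 214.] 0.111 [ 0.4379 -0.2994] [0.07  0.071] 12.9 [ 0.4372 -0.2984] 72
red [521. 178.] 6738 [ 0.537 -0.646  0.16 ] 1.248
red [193. 173.] 61 [0.557 0.345 0.105] 0.112
pink [455. 214.] 12 [ 0.439 -0.495  0.028] 0.061
pink [454. 232.] 8 [ 0.382 -0.502  0.001] 0.004
pink [496. 238.] 8 [ 0.363 -0.58   0.131] 0.135
pink [550. 241.] 10 [ 0.354 -0.745  0.131] 0.134
pink [377. 264.] 543 [ 0.279 -0.228  0.062] 1.248
side
[362. 105.] 0.13 [ 0.2631 -1.291 ] [0.105 0.189] 65.7 [ 0.2488 -1.2849] 180
[608. 182.] 0.13 [-0.5067 -0.3062] [0.146 0.371] 2.2 [-0.4812 -0.3391] 758
[327. 197.] 0.109 [ 0.4388 -0.2319] [0.195 0.08 ] 85.6 [ 0.442  -0.2128] 94
[247. 204.] 0.107 [ 0.6831 -0.1666] [0.068 0.068] 25.2 [ 0.6822 -0.1639] 49
[281. 204.] 0.109 [ 0.58   -0.1652] [0.07  0.068] 40.4 [ 0.58   -0.1622] 59
red [269. 127.] 447 [ 0.672 -0.621  0.161] 0.204
red [330. 128.] 621 [ 0.428 -0.612  0.161] 0.601
red [277. 158.] 635 [ 0.638 -0.567  0.051] 0.601
red [327. 156.] 656 [ 0.446 -0.576  0.059] 0.601
red [370. 171.] 40 [ 0.278 -0.482  0.039] 0.042
red [373. 208.] 26 [ 0.297 -0.206  0.036] 0.046
pink [335. 164.] 66 [ 0.421 -0.573  0.046] 0.107
pink [342. 182.] 10 [ 0.382 -0.454  0.002] 0.014
pink [380. 201.] 583 [ 0.278 -0.217  0.058] 0.601
```

View pics/c0.png

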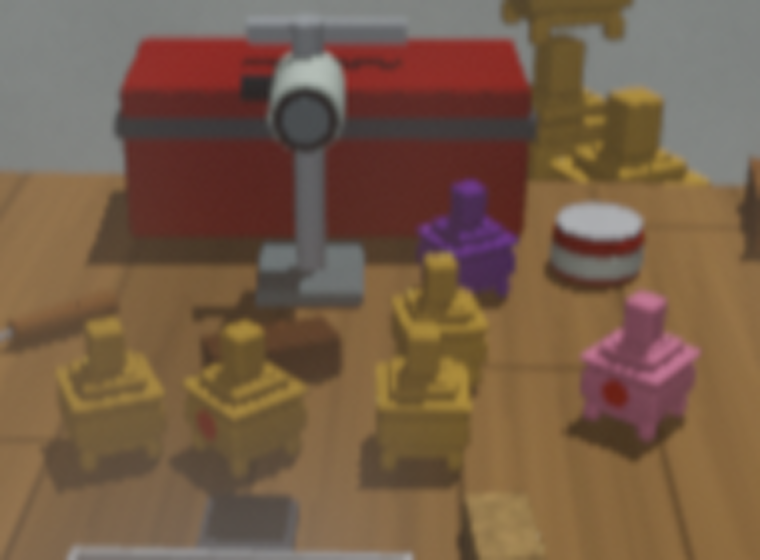

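Candidates:
- Brass at (357,138), (358,210) and (397,214): plain.
- Brass at (356,169) top / (281,204) side: its +x+y face carries a red dot.
- Pink at (377,264): has a dot, but it's a pink look-alike.
- Purple at (447,223): look-alike.

The sample is the brass one at (356,169), since it is the only brass one with a dot, and the crop at (205,425) confirms it. Its red face normal points at about +42°. Next I'll measure the tray, knob, pad and scope.

```bash
python3 - <<'E'
from h import *
def rect(P):r=cv2.minAreaRect(P[:,:2].astype(np.float32));return np.round(r[0],4),np.round(r[1],4),round(r[2],2),len(P)
for n in("top","side"):
    d=dict(np.load(n+"0.npz"));W=world(d);H=hsv(d);X,Y,Z=W[...,0],W[...,1],W[...,2];gray=H[...,1]<60
    print(n)
    def big(m):
        b=max(blobs(m,5),key=lambda t:t[2][4]);return b[0]
    b=big(gray&(Z>.058)&(Z<.075)&(abs(X-.56)<.14)&(abs(Y-.16)<.12)); print("tray",rect(W[b]),np.median(Z[b]))
    b=big((Z>.045)&(Z<.085)&(H[...,2]<75)&(abs(X-.56)<.06)&(Y<.07)&(Y>-.03)); print("pad",rect(W[b]),np.median(Z[b]),W[b][:,:2].mean(0))
    b=big((((H[...,0]<8)|(H[...,0]>172))&(H[...,1]>130)&(Z>.095)&(Z<.115)&(Y>.3)));print("knob",rect(W[b]),W[b].mean(0))
    b=big((Z>.19)&(Z<.26)&(abs(X-.57)<.08)&(Y<-.25)&(Y>-.6));P=W[b]
    print("barrel",rect(P),P.min(0),P.max(0))
    for z0,z1 in((.2,.228),(.228,.28)):
        Q=P[(P[:,2]>z0)&(P[:,2]<z1)]
        if len(Q)>5:print(z0,rect(Q),Q.min(0).round(3),Q.max(0).round(3))
    b=big((Z>.008)&(Z<.04)&gray&(abs(X-.57)<.12)&(Y<-.3)&(Y>-.52));print("base",rect(W[b]),np.median(Z[b]))
    g=(H[...,0]>40)&(H[...,0]<90)&(H[...,1]>70)&(abs(X-.56)<.2)&(abs(Y-.16)<.2)&(abs(Z)<.05);print("green",rect(W[big(g)]))
    if n=="side":
        # lens: round disc dark front
        m=(Z>.15)&(Z<.23)&(abs(X-.57)<.06)&(Y<-.3)&(Y>-.5)
        for v in range(118,156,3):print(v,[(int(H[v,u,2]),round(float(Y[v,u]),3)) for u in range(282,312,3)])
E
```

```text
top
tray (array([0.5602, 0.1531]), array([0.2108, 0.2253]), 0.58, 577) 0.06498560773612216
pad (array([0.5591, 0.0147]), array([0.0493, 0.0389]), 0.67, 196) 0.06633444797282562 [0.55927027 0.01475101]
knob (array([0.559 , 0.3453]), array([0.0179, 0.0173]), 1.47, 47) [0.55811955 0.34475725 0.10479619]
barrel (array([ 0.5702, -0.4528]), array([0.0915, 0.1373]), 2.91, 1054) [ 0.52200426 -0.52267794  0.19017752] [ 0.61714854 -0.38549008  0.25605468]
0.2 (array([ 0.5701, -0.4523]), array([0.0895, 0.1374]), 4.07, 826) [ 0.524 -0.523  0.2  ] [ 0.617 -0.386  0.227]
0.228 (array([ 0.5566, -0.4764]), array([0.0273, 0.026 ]), 85.21, 116) [ 0.544 -0.491  0.228] [ 0.57  -0.463  0.256]
base (array([ 0.5558, -0.468 ]), array([0.0967, 0.103 ]), 2.36, 508) 0.016351327937911053
green (array([0.4533, 0.1464]), array([0.0869, 0.2454]), 20.5, 367)
side
tray (array([0.5571, 0.1537]), array([0.2102, 0.2272]), 0.09, 1235) 0.06508864599881514Traceback (most recent call last):
  File "<stdin>", line 9, in <module>
  File "<stdin>", line 7, in big
ValueError: max() iterable argument is empty
```

```bash
python3 - <<'E'
from h import *
d=dict(np.load("side0.npz"));W=world(d);H=hsv(d);X,Y,Z=W[...,0],W[...,1],W[...,2]
for v in range(118,158,3):print(v,[(int(H[v,u,2]),int(H[v,u,1]),round(float(Y[v,u]),3)) for u in range(282,312,3)])
m=(Z>.155)&(Z<.225)&(abs(X-.57)<.06)&(Y<-.375)&(Y>-.395)
b=max(blobs(m,5),key=lambda t:t[2][4]);P=W[b[0]];print("front",b[1],b[2],P.mean(0),P.min(0),P.max(0))
A=np.c_[P[:,0],P[:,2],np.ones(len(P))];print("plane y=",np.linalg.lstsq(A,P[:,1],rcond=None)[0])
d=dict(np.load("top0.npz"));W=world(d);H=hsv(d);X,Y,Z=W[...,0],W[...,1],W[...,2]
for y in np.arange(-.39,-.52,-.01):
    q=(abs(Y-y)<.005)&(Z>.19)&(Z<.226)&(abs(X-.57)<.06)
    xs=X[q&(H[...,2]>120)];print(round(y,2),xs.min().round(4),xs.max().round(4),len(xs),"top",X[q&(Z>.217)].mean().round(4),Z[q].max().round(3))
E
```

```text
118 [(104, 7, -0.647), (103, 12, -0.65), (102, 10, -0.649), (102, 10, -0.651), (97, 13, -0.467), (102, 13, -0.468), (94, 11, -0.473), (102, 10, -0.648), (103, 12, -0.652), (102, 10, -0.651)]
121 [(133, 150, -0.7), (129, 128, -0.707), (128, 129, -0.701), (128, 129, -0.709), (96, 11, -0.466), (101, 13, -0.465), (98, 39, -0.477), (126, 128, -0.708), (125, 126, -0.702), (125, 126, -0.706)]
124 [(116, 171, -0.66), (116, 171, -0.661), (115, 171, -0.662), (133, 44, -0.479), (112, 9, -0.461), (128, 10, -0.456), (160, 11, -0.468), (137, 63, -0.663), (117, 170, -0.665), (113, 167, -0.665)]
127 [(128, 175, -0.613), (127, 179, -0.62), (110, 104, -0.62), (154, 13, -0.44), (181, 13, -0.427), (188, 12, -0.422), (185, 12, -0.433), (169, 12, -0.459), (118, 147, -0.625), (119, 171, -0.625)]
130 [(48, 21, -0.469), (48, 21, -0.469), (98, 10, -0.441), (164, 12, -0.4), (168, 12, -0.392), (173, 13, -0.395), (181, 13, -0.399), (169, 12, -0.43), (138, 115, -0.589), (139, 182, -0.589)]
133 [(45, 40, -0.469), (47, 38, -0.466), (119, 13, -0.401), (94, 11, -0.388), (56, 14, -0.393), (55, 14, -0.387), (84, 12, -0
[... 1668 characters left out ...]
0.39490107  0.16189276] [ 0.57977231 -0.38107338  0.22259403]
plane y= [ 0.01220801 -0.00951659 -0.3934522 ]
-0.39 0.528 0.5825 37 top 0.5517 0.223
-0.4 0.522 0.5815 72 top 0.5542 0.226
-0.41 0.5223 0.5819 78 top 0.5524 0.224
-0.42 0.5225 0.5812 77 top 0.5557 0.225
-0.43 0.5232 0.5815 74 top 0.5549 0.225
-0.44 0.5244 0.5814 71 top 0.5558 0.225
-0.45 0.5248 0.5819 72 top 0.5546 0.225
-0.46 0.5255 0.581 56 top 0.5565 0.225
-0.47 0.5255 0.5818 46 top 0.5542 0.225
-0.48 0.5258 0.5817 38 top 0.5499 0.225
-0.49 0.5266 0.5812 24 top 0.5424 0.221
-0.5 0.5406 0.5525 4 top nan 0.211
-0.51 0.5532 0.5578 3 top nan 0.213<stdin>:10: RuntimeWarning: Mean of empty slice.
  ret = ret.dtype.type(ret / rcount)
```

```bash
cat >> h.py <<'E'
from scipy.spatial.transform import Rotation as Ro
def go(*wps,s=None):
    "waypoints (x,y,z,yaw of tool y in deg), rows relative to the present pose"
    s=s or manip.observe();R=np.array(s["tcp_rot"]);p=np.array(s["eef_pos"])
    print("t",round(s["clock"],1),"at",p.round(4),"yaw",np.degrees(np.arctan2(R[1,1],R[0,1])).round(1),"F",np.round(s["wrist_force"],1),"open",round(s["opening"],4),"grip",round(s["gripper_force"],1),"j7",np.round(s["joint_positions"][6]))
    q,Q=p,R
    for x,y,z,a in wps:
        a=np.radians(a);t=np.array([x,y,z]);T=np.c_[[np.sin(a),-np.cos(a),0],[np.cos(a),np.sin(a),0],[0,0,-1]]
        rv=Ro.from_matrix(R.T@T).as_rotvec()/np.pi;sh=R.T@(t-p)/.2
        n=max(np.linalg.norm(t-q)/.05,np.degrees(np.linalg.norm(Ro.from_matrix(Q.T@T).as_rotvec()))/8.59)
        print([round(float(k),3) for k in (*sh,*rv)],"rows>=",round(float(n),1));q,Q=t,T
E
python3 -c "
from h import *
go((.558,.345,.20,.6),(.558,.345,.078,.6),(.558,.364,.078,.6))"
```

```text
t 0.1 at [0.188  0.5954 0.2305] yaw 72.5 F [-0.6 -0.2  0.2] open 0.0855 grip 0.0 j7 -12.0Traceback (most recent call last):
  File "<string>", line 3, in <module>
    go((.558,.345,.20,.6),(.558,.345,.078,.6),(.558,.364,.078,.6))
    ~~^^^^^^^^^^^^^^^^^^^^^^^^^^^^^^^^^^^^^^^^^^^^^^^^^^^^^^^^^^^^
  File "h.py", line 29, in go
    rv=Ro.from_matrix(R.T@T).as_rotvec()/np.pi;sh=R.T@(t-p)/.2
       ~~~~~~~~~~~~~~^^^^^^^
  File "scipy/spatial/transform/_rotation.pyx", line 1143, in scipy.spatial.transform._rotation.Rotation.from_matrix
ValueError: Non-positive determinant (left-handed or null coordinate frame) in rotation matrix 0: [[-3.10940937e-01 -9.50429228e-01  1.27380157e-04]
 [-9.50427787e-01  3.10940694e-01  1.70469961e-03]
 [ 1.65980401e-03 -4.08995252e-04  9.99998539e-01]].
```

```bash
sed -i 's/np.c_\[\[np.sin(a),-np.cos(a),0\]/np.c_[[-np.sin(a),np.cos(a),0]/' h.py
python3 -c "
from h import *
go((.37,.47,.215,.6),(.35,.49,.215,.6))"
```

```text
t 0.1 at [0.188  0.5954 0.2305] yaw 72.5 F [-0.6 -0.2  0.2] open 0.0855 grip 0.0 j7 -12.0
[-1.056, -0.324, 0.078, -0.0, 0.0, 0.399] rows>= 8.4
[-0.931, -0.259, 0.078, -0.0, 0.0, 0.399] rows>= 0.6
```

{"api": "servo_tool", "payload": {
  "series": [
    [-0.93, -0.26, 0.08, 0, 0, 0.4],
    [-0.93, -0.26, 0.08, 0, 0, 0.4],
    [-0.93, -0.26, 0.08, 0, 0, 0.4],
    [-0.93, -0.26, 0.08, 0, 0, 0.4],
    [-0.93, -0.26, 0.08, 0, 0, 0.4],
    [-0.93, -0.26, 0.08, 0, 0, 0.4],
    [-0.93, -0.26, 0.08, 0, 0, 0.4],
    [-0.93, -0.26, 0.08, 0, 0, 0.4],
    [-0.93, -0.26, 0.08, 0, 0, 0.4],
    [-0.93, -0.26, 0.08, 0, 0, 0.4]
  ],
  "fingers": -1,
  "squeeze": 40
}}

```text
clock: 1.1
eef_pos: [0.3495, 0.4903, 0.2148]
tcp_rot: [[-0.009, 1.0, -0.0], [1.0, 0.009, -0.001], [-0.001, -0.0, -1.0]]
wrist_force: [-0.8, -0.2, -0.1]
opening: 0.085
gripper_force: 0.0
```

```bash
python3 -c "
from h import *
go((.53,.345,.215,.6),(.558,.345,.16,.6))"
```

```text
t 1.1 at [0.3495 0.4903 0.2148] yaw 0.5 F [-0.8 -0.2 -0.1] open 0.085 grip 0.0 j7 -51.0
[-0.734, 0.896, -0.0, -0.0, 0.0, -0.001] rows>= 4.6
[-0.735, 1.036, 0.275, -0.0, 0.0, -0.001] rows>= 1.2
```

{"api": "servo_tool", "payload": {
  "series": [
    [-0.365, 0.45, 0, 0, 0, 0],
    [-0.734, 0.9, 0, 0, 0, 0],
    [-0.734, 0.9, 0, 0, 0, 0],
    [-0.734, 0.9, 0, 0, 0, 0],
    [-0.734, 0.9, 0.3, 0, 0, 0],
    [-0.734, 0.9, 0.3, 0, 0, 0]
  ]
}}

```text
clock: 1.7
eef_pos: [0.5324, 0.3402, 0.1523]
tcp_rot: [[-0.004, 1.0, -0.003], [1.0, 0.004, -0.004], [-0.004, -0.003, -1.0]]
wrist_force: [-2.0, -1.1, -0.8]
opening: 0.0853
gripper_force: 0.0
```

```bash
python3 -c "
from h import *
go((.558,.345,.14,.6),(.558,.345,.078,.6),(.558,.364,.078,.6))"
```

```text
t 1.7 at [0.5324 0.3402 0.1523] yaw 0.2 F [-2.  -1.1 -0.8] open 0.0853 grip 0.0 j7 -31.0
[0.024, 0.128, 0.061, -0.001, 0.001, -0.002] rows>= 0.6
[0.025, 0.129, 0.371, -0.001, 0.001, -0.002] rows>= 1.2
[0.12, 0.13, 0.371, -0.001, 0.001, -0.002] rows>= 0.4
```

{"api": "servo_tool", "payload": {
  "series": [
    [0.01, 0.13, 0, 0, 0, 0],
    [0.01, 0.13, 0.19, 0, 0, 0],
    [0.01, 0.13, 0.37, 0, 0, 0],
    [0.01, 0.13, 0.37, 0, 0, 0],
    [0.01, 0.13, 0.37, 0, 0, 0]
  ]
}}

```text
clock: 2.2
eef_pos: [0.5559, 0.3484, 0.0813]
tcp_rot: [[-0.011, 1.0, -0.002], [1.0, 0.011, 0.0], [0.0, -0.002, -1.0]]
wrist_force: [-1.1, -0.6, 0.4]
opening: 0.085
gripper_force: 0.0
```

{"api": "servo_tool", "payload": {
  "series": [
    [0, 0, 0, 0, 0, 0],
    [0, 0, 0, 0, 0, 0],
    [0, 0, 0, 0, 0, 0],
    [0, 0, 0, 0, 0, 0],
    [0, 0, 0, 0, 0, 0],
    [0, 0, 0, 0, 0, 0],
    [0, 0, 0, 0, 0, 0],
    [0, 0, 0, 0, 0, 0]
  ],
  "fingers": 1
}}

```text
clock: 3.0
eef_pos: [0.5577, 0.3477, 0.0821]
tcp_rot: [[-0.008, 1.0, 0.001], [1.0, 0.008, 0.001], [0.001, 0.001, -1.0]]
wrist_force: [0.5, 0.2, 5.3]
opening: 0.0192
gripper_force: 43.5
```

{"api": "servo_tool", "payload": {
  "series": [
    [0.03, 0, 0, 0, 0, 0],
    [0.06, 0, 0, 0, 0, 0],
    [0.09, 0, 0, 0, 0, 0],
    [0.09, 0, 0, 0, 0, 0],
    [0.09, 0, 0, 0, 0, 0],
    [0.09, 0, 0, 0, 0, 0],
    [0.09, 0, 0, 0, 0, 0],
    [0.09, 0, 0, 0, 0, 0],
    [0.09, 0, 0, 0, 0, 0],
    [0.09, 0, 0, 0, 0, 0]
  ]
}}

```text
clock: 4.0
eef_pos: [0.5577, 0.3551, 0.0819]
tcp_rot: [[-0.003, 1.0, -0.003], [1.0, 0.003, -0.014], [-0.014, -0.003, -1.0]]
wrist_force: [-2.3, -15.5, 14.2]
opening: 0.0188
gripper_force: 44.6
```

```bash
cat > tray.py <<'E'
from h import *
def tray(d):
    W=world(d);H=hsv(d);X,Y,Z=W[...,0],W[...,1],W[...,2]
    P=W[(H[...,1]<60)&(abs(X-.56)<.08)&(abs(Y-.16)<.08)];return np.median(P[:,2]).round(4)
E
python3 -c "
from tray import *
print(tray(manip.get_image('top')),tray(manip.get_image('side')))
print(tray(dict(np.load('top0.npz'))))
go()"
```

```text
0.0544 0.0544
0.0544
t 4.1 at [0.5577 0.3551 0.0819] yaw 0.2 F [ -3.5 -16.3  14. ] open 0.0192 grip 44.6 j7 -31.0
```

{"api": "servo_tool", "payload": {
  "series": [
    [0.02, 0, 0, 0, 0, 0],
    [0.04, 0, 0, 0, 0, 0],
    [0.06, 0, 0, 0, 0, 0],
    [0.06, 0, 0, 0, 0, 0],
    [0.06, 0, 0, 0, 0, 0],
    [0.06, 0, 0, 0, 0, 0],
    [0.06, 0, 0, 0, 0, 0]
  ]
}}

```text
clock: 4.8
eef_pos: [0.5577, 0.3678, 0.0817]
tcp_rot: [[-0.003, 1.0, -0.002], [1.0, 0.003, -0.013], [-0.013, -0.002, -1.0]]
wrist_force: [-1.8, -14.6, 11.7]
opening: 0.0191
gripper_force: 44.4
```

```bash
python3 -c "
from tray import *
print(tray(manip.get_image('top')))
go()"
```

```text
0.0956
t 4.8 at [0.5577 0.3678 0.0817] yaw 0.2 F [ -1.3 -15.1  12.2] open 0.0191 grip 44.4 j7 -32.0
```

{"api": "servo_tool", "payload": {
  "series": [
    [-0.04, 0, 0, 0, 0, 0],
    [-0.04, 0, 0, 0, 0, 0],
    [-0.04, 0, 0, 0, 0, 0],
    [-0.04, 0, 0, 0, 0, 0],
    [-0.04, 0, -0.2, 0, 0, 0],
    [-0.04, 0, -0.4, 0, 0, 0],
    [-0.04, 0, -0.6, 0, 0, 0],
    [-0.04, 0, -0.75, 0, 0, 0],
    [-0.04, 0, -0.75, 0, 0, 0]
  ],
  "fingers": -1
}}

```text
clock: 5.75
eef_pos: [0.5594, 0.3719, 0.2367]
tcp_rot: [[-0.009, 1.0, 0.008], [1.0, 0.009, 0.007], [0.006, 0.008, -1.0]]
wrist_force: [1.1, 1.0, -0.2]
opening: 0.0854
gripper_force: 0.0
```

```bash
python3 -c "
from tray import *
for n in ('top','side'):
    d=manip.get_image(n);W=world(d)
    print(tray(d))
    for o in censers(d,W):
        if o[2][1]>-.35 and o[2][1]<.1: print(*o)
    H=hsv(d);Z=W[...,2]
    m=(Z>.099)&(Z<.125)&(H[...,1]<60)&(abs(W[...,0]-.56)<.15)&(abs(W[...,1]-.16)<.125)
    P=W[m];r=cv2.minAreaRect(P[:,:2].astype(np.float32));print('rim',r,np.percentile(P,[1,99],axis=0))
go((.56,.16,.23,40),(.57,-.02,.2,42.4))"
```

```text
0.0957
[357. 138.] 0.11 [ 0.6877 -0.1696] [0.07 0.07] 24.8 [ 0.6862 -0.1687] 69
[356. 169.] 0.112 [ 0.585  -0.1683] [0.07 0.07] 41.9 [ 0.584  -0.1674] 71
[358. 210.] 0.11 [ 0.4508 -0.1746] [0.069 0.069] 0.6 [ 0.4504 -0.1741] 76
[397. 214.] 0.11 [ 0.4379 -0.2995] [0.07  0.072] 13.6 [ 0.4373 -0.2987] 72
rim ((0.5610880851745605, 0.15791553258895874), (0.21037529408931732, 0.24589000642299652), 0.1753624677658081) [[0.45590308 0.03759141 0.09903634]
 [0.6656535  0.26501013 0.11212388]]
0.0952
[608. 182.] 0.13 [-0.5085 -0.3038] [0.149 0.373] 1.9 [-0.4811 -0.3393] 755
[327. 197.] 0.109 [ 0.439  -0.2314] [0.194 0.079] 85.2 [ 0.4415 -0.2158] 90
[282. 202.] 0.107 [ 0.5653 -0.1591] [0.063 0.05 ] 18.2 [ 0.5799 -0.1623] 65
rim ((0.5573444366455078, 0.15109765529632568), (0.21068620681762695, 0.2321365475654602), 0.06200864538550377) [[0.45231542 0.03892428 0.09916075]
 [0.66141374 0.26637117 0.10938224]]
t 5.8 at [0.5567 0.3703 0.2318] yaw 0.5 F [-0.6  0.7 -1.3] open 0.0856 grip 0.0 j7 -32.0
[-1.052, 0.006, 0.008, 0.0, -0.0, -0.219] rows>= 4.6
[-1.952, 0.048, 0.156, 0.0, -0.0, -0.233] rows>= 3.7
```

{"api": "servo_tool", "payload": {
  "series": [
    [-0.25, 0, 0, 0, 0, -0.05],
    [-0.5, 0, 0, 0, 0, -0.1],
    [-0.75, 0, 0, 0, 0, -0.15],
    [-1, 0, 0, 0, 0, -0.2],
    [-1, 0, 0, 0, 0, -0.233],
    [-1, 0, 0, 0, 0, -0.233]
  ]
}}

```text
clock: 6.45
eef_pos: [0.5579, 0.1675, 0.2299]
tcp_rot: [[-0.673, 0.74, -0.003], [0.74, 0.673, -0.0], [0.002, -0.003, -1.0]]
wrist_force: [-1.0, 0.0, 0.2]
opening: 0.0854
gripper_force: 0.0
```

```bash
python3 -c "
from tray import *
go((.57,-.03,.2,42.4),(.583,-.10,.2,42.4))"
```

```text
t 6.5 at [0.5579 0.1675 0.2299] yaw 42.3 F [-1.   0.   0.2] open 0.0854 grip 0.0 j7 16.0
[-0.772, -0.619, 0.15, -0.001, -0.001, -0.001] rows>= 4.0
[-1.074, -0.806, 0.15, -0.001, -0.001, -0.001] rows>= 1.4
```

{"api": "servo_tool", "payload": {
  "series": [
    [-0.25, -0.2, 0.05, 0, 0, 0],
    [-0.5, -0.4, 0.1, 0, 0, 0],
    [-0.75, -0.6, 0.15, 0, 0, 0],
    [-1, -0.76, 0.15, 0, 0, 0],
    [-1, -0.76, 0.15, 0, 0, 0],
    [-1, -0.76, 0.15, 0, 0, 0],
    [-1, -0.76, 0.15, 0, 0, 0]
  ]
}}

```text
clock: 7.15
eef_pos: [0.5812, -0.0807, 0.2]
tcp_rot: [[-0.672, 0.741, -0.002], [0.741, 0.672, 0.001], [0.002, -0.0, -1.0]]
wrist_force: [-0.7, 1.1, 0.6]
opening: 0.0854
gripper_force: 0.0
```

```bash
python3 -c "
from tray import *
for o in censers(manip.get_image('top')):
        if o[2][1]>-.35 and o[2][1]<.1: print(*o)
go((.583,-.167,.14,42.4),(.583,-.167,.078,42.4))"
```

```text
[397. 214.] 0.111 [ 0.438  -0.2999] [0.07  0.071] 13.0 [ 0.4373 -0.2986] 73
t 7.2 at [ 0.5813 -0.0784  0.2004] yaw 42.4 F [-0.7  0.3  0. ] open 0.0855 grip 0.0 j7 39.0
[-0.333, -0.293, 0.301, 0.0, -0.001, 0.0] rows>= 2.1
[-0.334, -0.293, 0.611, 0.0, -0.001, 0.0] rows>= 1.2
```

{"api": "servo_tool", "payload": {
  "series": [
    [-0.17, -0.15, 0, 0, 0, 0],
    [-0.333, -0.293, 0, 0, 0, 0],
    [-0.333, -0.293, 0.15, 0, 0, 0],
    [-0.333, -0.293, 0.3, 0, 0, 0],
    [-0.333, -0.293, 0.45, 0, 0, 0],
    [-0.333, -0.293, 0.605, 0, 0, 0],
    [-0.333, -0.293, 0.605, 0, 0, 0],
    [-0.333, -0.293, 0.605, 0, 0, 0]
  ]
}}

```text
clock: 8.0
eef_pos: [0.5836, -0.1666, 0.0803]
tcp_rot: [[-0.677, 0.736, -0.0], [0.736, 0.677, 0.002], [0.001, 0.001, -1.0]]
wrist_force: [0.8, -0.3, 0.5]
opening: 0.0857
gripper_force: 0.0
```

{"api": "servo_tool", "payload": {
  "series": [
    [0, 0, 0, 0, 0, 0],
    [0, 0, 0, 0, 0, 0],
    [0, 0, 0, 0, 0, 0],
    [0, 0, 0, 0, 0, 0],
    [0, 0, 0, 0, 0, 0],
    [0, 0, 0, 0, 0, 0],
    [0, 0, 0, 0, 0, 0],
    [0, 0, 0, 0, 0, 0]
  ],
  "fingers": 1
}}

```text
clock: 8.8
eef_pos: [0.5837, -0.1695, 0.0811]
tcp_rot: [[-0.675, 0.738, 0.002], [0.738, 0.675, -0.0], [-0.001, 0.001, -1.0]]
wrist_force: [-0.3, 0.4, 6.4]
opening: 0.0255
gripper_force: 40.4
```

```bash
python3 -c "
from tray import *
go((.583,-.167,.24,42.4),(.555,-.24,.24,-10))"
```

```text
t 8.8 at [ 0.5837 -0.1695  0.0811] yaw 42.4 F [-0.3  0.4  6.4] open 0.0255 grip 40.4 j7 45.0
[0.01, 0.007, -0.795, 0.0, 0.0, 0.0] rows>= 3.2
[-0.165, -0.343, -0.795, 0.001, 0.0, 0.291] rows>= 6.1
```

{"api": "servo_tool", "payload": {
  "series": [
    [0, 0, -0.1, 0, 0, 0],
    [0, 0, -0.25, 0, 0, 0],
    [0, 0, -0.45, 0, 0, 0],
    [0, 0, -0.65, 0, 0, 0],
    [0, 0, -0.795, 0, 0, 0],
    [0, 0, -0.795, 0, 0, 0],
    [0, 0, -0.795, 0, 0, 0]
  ],
  "squeeze": 60
}}

```text
clock: 9.5
eef_pos: [0.5823, -0.1696, 0.2389]
tcp_rot: [[-0.674, 0.738, -0.001], [0.738, 0.674, 0.0], [0.001, -0.001, -1.0]]
wrist_force: [0.3, 0.8, -1.8]
opening: 0.0244
gripper_force: 59.5
```

```bash
python3 -c "
from tray import *
d=manip.get_image('side');cv2.imwrite('pics/s1.png',cv2.resize(d['pixels'][80:260,180:420],None,fx=3,fy=3))
go((.548,-.24,.24,-40),(.548,-.24,.24,-87.6))"
```

```text
t 9.6 at [ 0.5816 -0.1694  0.2379] yaw 42.4 F [-1.  -0.2 -2.1] open 0.0252 grip 59.5 j7 47.0
[-0.147, -0.362, -0.01, -0.001, -0.0, 0.458] rows>= 9.6
[-0.147, -0.362, -0.01, -0.001, 0.0, 0.722] rows>= 5.5
```

View pics/s1.png

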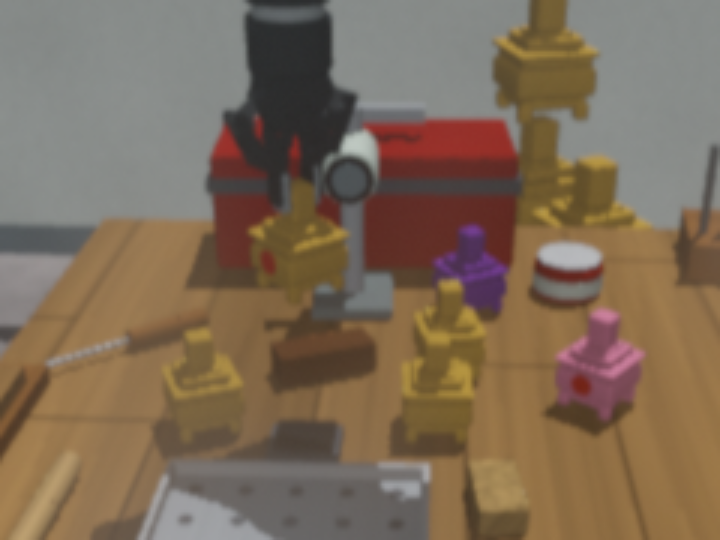

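The sample is held upright, with its red dot at about (265,262) in the crop. Now I'll turn it so red faces the lens, while still at a distance.

{"api": "servo_tool", "payload": {
  "series": [
    [-0.02, -0.04, 0, 0, 0, 0.04],
    [-0.04, -0.08, 0, 0, 0, 0.08],
    [-0.06, -0.12, 0, 0, 0, 0.12],
    [-0.08, -0.16, 0, 0, 0, 0.16],
    [-0.1, -0.2, 0, 0, 0, 0.2],
    [-0.11, -0.24, 0, 0, 0, 0.24],
    [-0.12, -0.28, 0, 0, 0, 0.28],
    [-0.13, -0.32, 0, 0, 0, 0.32],
    [-0.14, -0.35, 0, 0, 0, 0.36],
    [-0.147, -0.362, 0, 0, 0, 0.4],
    [-0.147, -0.362, 0, 0, 0, 0.44],
    [-0.147, -0.362, 0, 0, 0, 0.46]
  ]
}}

```text
clock: 10.75
eef_pos: [0.5478, -0.2395, 0.2369]
tcp_rot: [[0.651, 0.759, -0.005], [0.759, -0.651, 0.001], [-0.002, -0.004, -1.0]]
wrist_force: [-0.0, 0.2, -1.1]
opening: 0.0251
gripper_force: 59.4
```

{"api": "servo_tool", "payload": {
  "series": [
    [0, 0, 0, 0, 0, 0.04],
    [0, 0, 0, 0, 0, 0.08],
    [0, 0, 0, 0, 0, 0.12],
    [0, 0, 0, 0, 0, 0.16],
    [0, 0, 0, 0, 0, 0.2],
    [0, 0, 0, 0, 0, 0.24],
    [0, 0, 0, 0, 0, 0.262],
    [0, 0, 0, 0, 0, 0.262],
    [0, 0, 0, 0, 0, 0.262]
  ]
}}

```text
clock: 11.65
eef_pos: [0.5485, -0.2396, 0.2378]
tcp_rot: [[0.999, 0.045, -0.003], [0.045, -0.999, 0.001], [-0.003, -0.001, -1.0]]
wrist_force: [0.7, -0.3, -1.8]
opening: 0.0249
gripper_force: 59.5
```

```bash
cat > samp.py <<'E'
from tray import *
def samp():
  s=manip.observe();p=np.array(s["eef_pos"])
  for n in ('top','side'):
    d=manip.get_image(n);W=world(d);H=hsv(d);Z=W[...,2]
    m=(H[...,0]>17)&(H[...,0]<31)&(H[...,1]>110)&(abs(W[...,0]-p[0])<.07)&(abs(W[...,1]-p[1])<.07)&(Z>.14)&(Z<.235)
    P=W[m]
    if len(P)>10:
        r=cv2.minAreaRect(P[:,:2].astype(np.float32));print(n,len(P),'rect',np.round(r[0],4),np.round(r[1],4),round(r[2],2),'z',np.percentile(Z[m],[1,50,99]).round(4))
E
python3 -c "
from samp import *
samp()
go((.548,-.313,.235,-87.6))"
```

```text
side 453 rect [ 0.5475 -0.2377] [0.0681 0.0738] 3.2 z [0.1616 0.2111 0.2319]
t 11.8 at [ 0.5489 -0.2398  0.2385] yaw -87.5 F [ 0.  -0.6 -1.2] open 0.025 grip 59.5 j7 -46.0
[-0.02, 0.365, 0.017, -0.0, 0.0, 0.001] rows>= 1.5
```

{"api": "servo_tool", "payload": {
  "series": [
    [-0.01, 0.08, 0.005, 0, 0, 0],
    [-0.02, 0.18, 0.01, 0, 0, 0],
    [-0.02, 0.28, 0.017, 0, 0, 0],
    [-0.02, 0.34, 0.017, 0, 0, 0],
    [-0.02, 0.365, 0.017, 0, 0, 0],
    [-0.02, 0.365, 0.017, 0, 0, 0],
    [-0.02, 0.365, 0.017, 0, 0, 0],
    [-0.02, 0.365, 0.017, 0, 0, 0]
  ]
}}

```text
clock: 12.55
eef_pos: [0.5488, -0.3118, 0.2358]
tcp_rot: [[0.999, 0.045, -0.0], [0.045, -0.999, 0.001], [0.0, -0.001, -1.0]]
wrist_force: [-0.7, -0.0, -1.9]
opening: 0.0248
gripper_force: 59.5
```

```bash
python3 -c "
from samp import *
samp()
for n in('top','side'):
  d=manip.get_image(n);cv2.imwrite(f'pics/{n}2.png',d['pixels'])
a=cv2.imread('pics/top2.png')[120:240,360:500];b=cv2.imread('pics/side2.png')[80:200,240:380]
cv2.imwrite('pics/v2.png',cv2.resize(np.hstack([a,b]),None,fx=2.8,fy=2.8))
go((.548,-.313,.235,-87.6))"
```

```text
side 400 rect [ 0.5476 -0.3043] [0.0682 0.0618] 1.29 z [0.1613 0.2072 0.2294]
t 12.8 at [ 0.5487 -0.3125  0.2359] yaw -87.5 F [-0.6  0.1 -1.2] open 0.025 grip 59.5 j7 -41.0
[-0.003, 0.002, 0.004, -0.0, -0.0, 0.001] rows>= 0.0
```

View pics/v2.png

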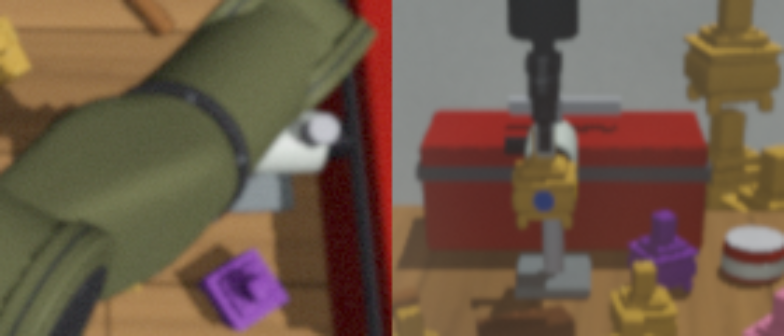

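Red faces the lens: the blue dot on the opposite side shows squarely at crop (543,201). I'll check the height and centring from that blue dot, then hold.

{"api": "servo_tool", "payload": {
  "series": [
    [0, 0, 0, 0, 0, 0],
    [0, 0, 0, 0, 0, 0],
    [0, 0, 0, 0, 0, 0],
    [0, 0, 0, 0, 0, 0],
    [0, 0, 0, 0, 0, 0],
    [0, 0, 0, 0, 0, 0],
    [0, 0, 0, 0, 0, 0],
    [0, 0, 0, 0, 0, 0],
    [0, 0, 0, 0, 0, 0],
    [0, 0, 0, 0, 0, 0],
    [0, 0, 0, 0, 0, 0],
    [0, 0, 0, 0, 0, 0]
  ]
}}

```text
clock: 13.95
eef_pos: [0.5485, -0.3131, 0.2359]
tcp_rot: [[0.999, 0.043, 0.0], [0.043, -0.999, 0.0], [0.0, -0.0, -1.0]]
wrist_force: [-0.4, -0.9, -2.2]
opening: 0.0249
gripper_force: 59.5
```

```bash
python3 -c "
from samp import *
d=manip.get_image('side');W=world(d);H=hsv(d)
m=(H[...,0]>100)&(H[...,0]<130)&(H[...,1]>80)&(abs(W[...,0]-.55)<.05)&(W[...,1]<-.2)&(W[...,1]>-.36)&(W[...,2]>.1)
for b,c,st in blobs(m,10):
  P=W[b];print(c,st,np.median(P,0),P.mean(0))
m=(H[...,0]>17)&(H[...,0]<31)&(H[...,1]>110)&(abs(W[...,0]-.549)<.03)&(abs(W[...,2]-.185)<.015)&(W[...,1]<-.2)&(W[...,1]>-.36)
P=W[m];P=P[abs(P[:,1]-np.median(P[:,1]))<.01];print(len(P),np.linalg.lstsq(np.c_[P[:,0]-.549,P[:,2]-.19,np.ones(len(P))],P[:,1],rcond=None)[0])
go((.548,-.313,.235,-87.6))"
```

```text
[293.75       151.32142857] [291 149   6   6  28] [ 0.54686728 -0.27792801  0.19089707] [ 0.54758893 -0.27787292  0.19047931]
103 [ 0.04930536  0.22703426 -0.28017067]
t 14.0 at [ 0.5484 -0.3131  0.2359] yaw -87.5 F [-0.4 -0.3 -3. ] open 0.0252 grip 59.5 j7 -41.0
[-0.002, -0.001, 0.004, -0.0, -0.0, 0.0] rows>= 0.0
```

{"api": "servo_tool", "payload": {
  "series": [
    [-0.006, 0, 0.003, 0, 0, 0],
    [-0.006, 0, 0.003, 0, 0, 0],
    [-0.006, 0, 0.003, 0, 0, 0],
    [-0.006, 0, 0.003, 0, 0, 0],
    [-0.006, 0, 0.003, 0, 0, 0],
    [-0.006, 0, 0.003, 0, 0, 0],
    [-0.006, 0, 0.003, 0, 0, 0],
    [-0.006, 0, 0.003, 0, 0, 0],
    [-0.006, 0, 0.003, 0, 0, 0],
    [-0.006, 0, 0.003, 0, 0, 0],
    [-0.006, 0, 0.003, 0, 0, 0],
    [-0.006, 0, 0.003, 0, 0, 0]
  ]
}}

```text
clock: 15.2
eef_pos: [0.5473, -0.3132, 0.2352]
tcp_rot: [[0.999, 0.043, 0.0], [0.043, -0.999, 0.0], [0.0, -0.0, -1.0]]
wrist_force: [-0.9, -0.6, -1.7]
opening: 0.025
gripper_force: 59.5
```

{"api": "servo_tool", "payload": {
  "series": [
    [0, -0.1, 0, 0, 0, 0],
    [0, -0.2, 0, 0, 0, -0.02],
    [0, -0.3, 0, 0, 0, -0.06],
    [0, -0.35, 0, 0, 0, -0.1],
    [0, -0.35, 0, 0, 0, -0.14],
    [0, -0.35, 0, 0, 0, -0.18],
    [0, -0.35, 0, 0, 0, -0.22],
    [0, -0.35, 0, 0, 0, -0.26],
    [0, -0.35, 0, 0, 0, -0.3],
    [0, -0.35, 0, 0, 0, -0.34],
    [0, -0.35, 0, 0, 0, -0.38],
    [0, -0.35, 0, 0, 0, -0.42]
  ]
}}

```text
clock: 16.4
eef_pos: [0.5442, -0.2435, 0.2353]
tcp_rot: [[0.202, 0.979, 0.0], [0.979, -0.202, -0.0], [-0.0, 0.0, -1.0]]
wrist_force: [-0.5, -1.2, -1.7]
opening: 0.025
gripper_force: 59.7
```

{"api": "servo_tool", "payload": {
  "series": [
    [0, 0, 0, 0, 0, -0.04],
    [0, 0, 0, 0, 0, -0.08],
    [0, 0, 0, 0, 0, -0.08],
    [0, 0, 0, 0, 0, -0.08]
  ]
}}

```text
clock: 16.8
eef_pos: [0.5441, -0.2435, 0.2353]
tcp_rot: [[-0.039, 0.999, 0.0], [0.999, 0.039, 0.0], [0.0, 0.0, -1.0]]
wrist_force: [-0.1, 0.0, -2.7]
opening: 0.0249
gripper_force: 59.6
```

```bash
python3 -c "
from samp import *
samp()
go((.5475,-.313,.235,2.4))"
```

```text
top 301 rect [ 0.5451 -0.225 ] [0.0684 0.0371] 2.71 z [0.1829 0.2143 0.2284]
side 529 rect [ 0.5434 -0.2377] [0.0659 0.0704] 3.08 z [0.1605 0.2035 0.2337]
t 16.9 at [ 0.5442 -0.2433  0.2353] yaw 2.3 F [-0.3  0.3 -2. ] open 0.0248 grip 59.6 j7 23.0
[-0.349, 0.002, 0.001, -0.0, 0.0, -0.0] rows>= 1.4
```

{"api": "servo_tool", "payload": {
  "series": [
    [-0.08, 0, 0, 0, 0, 0],
    [-0.18, 0, 0, 0, 0, 0],
    [-0.28, 0, 0, 0, 0, 0],
    [-0.33, 0, 0, 0, 0, 0],
    [-0.349, 0.002, 0, 0, 0, 0],
    [-0.349, 0.002, 0, 0, 0, 0],
    [-0.349, 0.002, 0, 0, 0, 0],
    [-0.349, 0.002, 0, 0, 0, 0],
    [-0.349, 0.002, 0, 0, 0, 0],
    [-0.349, 0.002, 0, 0, 0, 0],
    [-0.349, 0.002, 0, 0, 0, 0],
    [-0.349, 0.002, 0, 0, 0, 0]
  ]
}}

```text
clock: 18.1
eef_pos: [0.5476, -0.3128, 0.2353]
tcp_rot: [[-0.043, 0.999, -0.0], [0.999, 0.043, 0.0], [0.0, -0.0, -1.0]]
wrist_force: [-0.5, -0.2, -3.3]
opening: 0.0246
gripper_force: 59.6
```

{"api": "servo_tool", "payload": {
  "series": [
    [0, 0, 0, 0, 0, 0],
    [0, 0, 0, 0, 0, 0],
    [0, 0, 0, 0, 0, 0],
    [0, 0, 0, 0, 0, 0],
    [0, 0, 0, 0, 0, 0],
    [0, 0, 0, 0, 0, 0],
    [0, 0, 0, 0, 0, 0],
    [0, 0, 0, 0, 0, 0],
    [0, 0, 0, 0, 0, 0],
    [0, 0, 0, 0, 0, 0],
    [0, 0, 0, 0, 0, 0],
    [0, 0, 0, 0, 0, 0]
  ]
}}

```text
clock: 19.3
eef_pos: [0.5476, -0.313, 0.2352]
tcp_rot: [[-0.043, 0.999, 0.0], [0.999, 0.043, 0.0], [0.0, 0.0, -1.0]]
wrist_force: [-0.5, 0.6, -0.6]
opening: 0.0247
gripper_force: 59.6
```

```bash
python3 -c "
from samp import *
samp()
d=manip.get_image('side');cv2.imwrite('pics/v3.png',cv2.resize(d['pixels'][90:190,250:350],None,fx=4,fy=4))
go((.5475,-.313,.235,2.4))"
```

```text
top 349 rect [ 0.5483 -0.3036] [0.0682 0.0553] 2.05 z [0.1823 0.2136 0.2293]
side 467 rect [ 0.5454 -0.3068] [0.0696 0.069 ] 3.95 z [0.1612 0.2036 0.2327]
t 19.4 at [ 0.5476 -0.3129  0.2353] yaw 2.5 F [-0.6  0.2 -1.9] open 0.0248 grip 59.6 j7 29.0
[-0.0, -0.001, 0.001, -0.0, -0.0, 0.0] rows>= 0.0
```

View pics/v3.png

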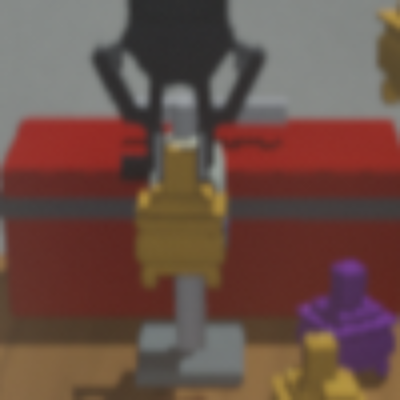

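Yellow faces the lens (the plain side faces the camera at crop (180,240)). Now blue.

{"api": "servo_tool", "payload": {
  "series": [
    [0, 0.004, 0, 0, 0, 0],
    [0, 0.004, 0, 0, 0, 0],
    [0, 0.004, 0, 0, 0, 0],
    [0, 0.004, 0, 0, 0, 0],
    [0, 0.004, 0, 0, 0, 0],
    [0, 0.004, 0, 0, 0, 0],
    [0, 0.004, 0, 0, 0, 0],
    [0, 0.004, 0, 0, 0, 0]
  ]
}}

```text
clock: 20.25
eef_pos: [0.5484, -0.313, 0.2353]
tcp_rot: [[-0.043, 0.999, 0.0], [0.999, 0.043, 0.0], [0.0, 0.0, -1.0]]
wrist_force: [0.3, 0.2, -0.9]
opening: 0.0249
gripper_force: 59.6
```

{"api": "servo_tool", "payload": {
  "series": [
    [0.1, 0, 0, 0, 0, 0],
    [0.2, 0, 0, 0, 0, -0.02],
    [0.3, 0, 0, 0, 0, -0.06],
    [0.35, 0, 0, 0, 0, -0.1],
    [0.35, 0, 0, 0, 0, -0.14],
    [0.35, 0, 0, 0, 0, -0.18],
    [0.35, 0, 0, 0, 0, -0.22],
    [0.35, 0, 0, 0, 0, -0.26],
    [0.35, 0, 0, 0, 0, -0.3],
    [0.35, 0, 0, 0, 0, -0.34],
    [0.35, 0, 0, 0, 0, -0.38],
    [0.35, 0, 0, 0, 0, -0.42]
  ]
}}

```text
clock: 21.45
eef_pos: [0.5454, -0.2433, 0.2353]
tcp_rot: [[-0.979, 0.202, 0.0], [0.202, 0.979, -0.0], [-0.0, -0.0, -1.0]]
wrist_force: [-0.2, -0.1, -2.4]
opening: 0.0248
gripper_force: 59.7
```

{"api": "servo_tool", "payload": {
  "series": [
    [0, 0, 0, 0, 0, -0.04],
    [0, 0, 0, 0, 0, -0.08],
    [0, 0, 0, 0, 0, -0.08],
    [0, 0, 0, 0, 0, -0.08]
  ]
}}

```text
clock: 21.85
eef_pos: [0.5453, -0.2432, 0.2352]
tcp_rot: [[-0.999, -0.04, -0.0], [-0.04, 0.999, 0.0], [0.0, 0.0, -1.0]]
wrist_force: [-0.3, -0.1, -2.4]
opening: 0.025
gripper_force: 59.6
```

```bash
python3 -c "
from samp import *
samp()
go((.548,-.313,.235,92.4))"
```

```text
top 315 rect [ 0.529  -0.2441] [0.0365 0.0704] 2.23 z [0.1805 0.2134 0.2283]
side 453 rect [ 0.5418 -0.2405] [0.0699 0.071 ] 4.56 z [0.16   0.2072 0.2282]
t 21.9 at [ 0.5454 -0.2431  0.2353] yaw 92.3 F [ 0.8 -0.3 -2.7] open 0.0252 grip 59.6 j7 94.0
[0.001, -0.35, 0.001, -0.0, -0.0, -0.0] rows>= 1.4
```

{"api": "servo_tool", "payload": {
  "series": [
    [-0.005, -0.08, 0, 0, 0, 0],
    [-0.01, -0.18, 0, 0, 0, 0],
    [-0.02, -0.28, 0, 0, 0, 0],
    [-0.022, -0.33, 0, 0, 0, 0],
    [-0.008, -0.358, 0, 0, 0, 0],
    [-0.008, -0.358, 0, 0, 0, 0],
    [-0.008, -0.358, 0, 0, 0, 0],
    [-0.008, -0.358, 0, 0, 0, 0],
    [-0.008, -0.358, 0, 0, 0, 0],
    [-0.008, -0.358, 0, 0, 0, 0],
    [-0.008, -0.358, 0, 0, 0, 0],
    [-0.008, -0.358, 0, 0, 0, 0]
  ]
}}

```text
clock: 23.15
eef_pos: [0.5502, -0.3143, 0.2352]
tcp_rot: [[-0.999, -0.043, 0.0], [-0.043, 0.999, 0.0], [-0.0, 0.0, -1.0]]
wrist_force: [-0.4, -0.3, -3.0]
opening: 0.0249
gripper_force: 59.6
```

{"api": "servo_tool", "payload": {
  "series": [
    [0, 0, 0, 0, 0, 0],
    [0, 0, 0, 0, 0, 0],
    [0, 0, 0, 0, 0, 0],
    [0, 0, 0, 0, 0, 0],
    [0, 0, 0, 0, 0, 0],
    [0, 0, 0, 0, 0, 0],
    [0, 0, 0, 0, 0, 0],
    [0, 0, 0, 0, 0, 0],
    [0, 0, 0, 0, 0, 0],
    [0, 0, 0, 0, 0, 0],
    [0, 0, 0, 0, 0, 0],
    [0, 0, 0, 0, 0, 0]
  ]
}}

```text
clock: 24.35
eef_pos: [0.5501, -0.3145, 0.2352]
tcp_rot: [[-0.999, -0.043, -0.0], [-0.043, 0.999, 0.0], [0.0, 0.0, -1.0]]
wrist_force: [0.6, -0.0, -3.3]
opening: 0.0249
gripper_force: 59.6
```

```bash
python3 -c "
from samp import *
samp()
d=manip.get_image('side');W=world(d);H=hsv(d)
m=((H[...,0]<10)|(H[...,0]>172))&(H[...,1]>120)&(W[...,1]<-.2)&(W[...,1]>-.36)&(W[...,2]>.1)
for b,c,st in blobs(m,10): print('red',c,st[4],W[b].mean(0))
go((.55,-.314,.235,92.4),(.55,-.20,.25,92.4))"
```

```text
top 333 rect [ 0.5473 -0.3143] [0.064  0.0716] 1.39 z [0.1847 0.2132 0.2323]
side 389 rect [ 0.5459 -0.3117] [0.0695 0.0689] 3.25 z [0.1616 0.2068 0.2286]
red [294.72972973 151.16216216] 37 [ 0.54466165 -0.27941543  0.19047051]
t 24.5 at [ 0.5501 -0.3145  0.2353] yaw 92.5 F [ 0.  -0.3 -2.1] open 0.025 grip 59.6 j7 101.0
[0.0, 0.002, 0.001, 0.0, -0.0, 0.0] rows>= 0.0
[-0.024, 0.572, -0.074, 0.0, -0.0, 0.0] rows>= 2.3
```

{"api": "servo_tool", "payload": {
  "series": [
    [0, 0.08, 0, 0, 0, 0],
    [0, 0.2, -0.02, 0, 0, 0],
    [0, 0.36, -0.05, 0, 0, 0],
    [0, 0.52, -0.1, 0, 0, 0],
    [-0.03, 0.68, -0.15, 0, 0, 0],
    [-0.06, 0.84, -0.15, 0, 0, 0.005],
    [-0.09, 1, -0.15, 0, 0, 0.01]
  ]
}}

```text
clock: 25.2
eef_pos: [0.5594, -0.111, 0.2659]
tcp_rot: [[-1.0, -0.012, 0.001], [-0.012, 1.0, 0.001], [-0.001, 0.001, -1.0]]
wrist_force: [0.2, 1.0, -2.7]
opening: 0.0248
gripper_force: 59.7
```

{"api": "servo_tool", "payload": {
  "series": [
    [-0.03, 0.18, 0, 0, 0, 0],
    [-0.06, 0.36, 0, 0, 0, 0],
    [-0.09, 0.54, 0, 0, 0, 0],
    [-0.12, 0.72, 0, 0, 0, 0],
    [-0.15, 0.87, 0, 0, 0, 0],
    [-0.18, 1, 0, 0, 0, 0],
    [-0.18, 1, 0, 0, 0, 0]
  ]
}}

```text
clock: 25.9
eef_pos: [0.5924, 0.0944, 0.2658]
tcp_rot: [[-1.0, -0.02, 0.001], [-0.02, 1.0, 0.006], [-0.001, 0.006, -1.0]]
wrist_force: [-1.1, 1.2, -1.9]
opening: 0.025
gripper_force: 59.7
```

```bash
python3 -c "
from samp import *
d=manip.get_image('top')
for o in censers(d):
        if o[2][1]>-.35 and o[2][1]<.1: print(*o)
print(tray(manip.get_image('side')))
go((.6065,.208,.23,90.5),(.6065,.208,.178,90.5))"
```

```text
[357. 138.] 0.11 [ 0.6872 -0.1694] [0.07  0.071] 24.3 [ 0.6863 -0.1689] 68
[397. 214.] 0.11 [ 0.4381 -0.3001] [0.07  0.072] 13.4 [ 0.4369 -0.2985] 72
[370. 218.] 0.11 [ 0.423  -0.2126] [0.07 0.07] 6.8 [ 0.423  -0.2116] 70
0.3662
t 26.0 at [0.5923 0.0881 0.2653] yaw 90.8 F [ 0.3 -0.5 -2.3] open 0.0251 grip 59.7 j7 62.0
[-0.08, 0.598, 0.176, 0.0, -0.0, 0.002] rows>= 2.5
[-0.08, 0.598, 0.436, 0.0, -0.0, 0.002] rows>= 1.0
```

One plain censer has been knocked to (0.423,-0.212), and I'll use that new pose later. Placing the sample.

{"api": "servo_tool", "payload": {
  "series": [
    [-0.02, 0.15, 0, 0, 0, 0],
    [-0.04, 0.3, 0, 0, 0, 0],
    [-0.06, 0.45, 0, 0, 0, 0],
    [-0.08, 0.55, 0.05, 0, 0, 0],
    [-0.08, 0.598, 0.12, 0, 0, 0],
    [-0.08, 0.598, 0.2, 0, 0, 0],
    [-0.08, 0.598, 0.28, 0, 0, 0],
    [-0.08, 0.598, 0.36, 0, 0, 0],
    [-0.08, 0.598, 0.4, 0, 0, 0],
    [-0.08, 0.598, 0.42, 0, 0, 0],
    [-0.08, 0.598, 0.436, 0, 0, 0],
    [-0.08, 0.598, 0.436, 0, 0, 0]
  ]
}}

```text
clock: 27.2
eef_pos: [0.6079, 0.206, 0.1782]
tcp_rot: [[-1.0, -0.011, 0.0], [-0.011, 1.0, -0.0], [-0.0, -0.0, -1.0]]
wrist_force: [-0.8, 0.0, -1.2]
opening: 0.0251
gripper_force: 59.8
```

```bash
python3 -c "
from samp import *
go((.6065,.208,.1755,90.5))
d=manip.get_image('side');cv2.imwrite('pics/s4.png',cv2.resize(d['pixels'][170:370,170:370],None,fx=3,fy=3))"
```

```text
t 27.2 at [0.6079 0.206  0.1782] yaw 90.6 F [-0.8  0.  -1.2] open 0.0251 grip 59.8 j7 51.0
[0.007, 0.01, 0.013, -0.0, 0.0, 0.001] rows>= 0.1
```

View pics/s4.png

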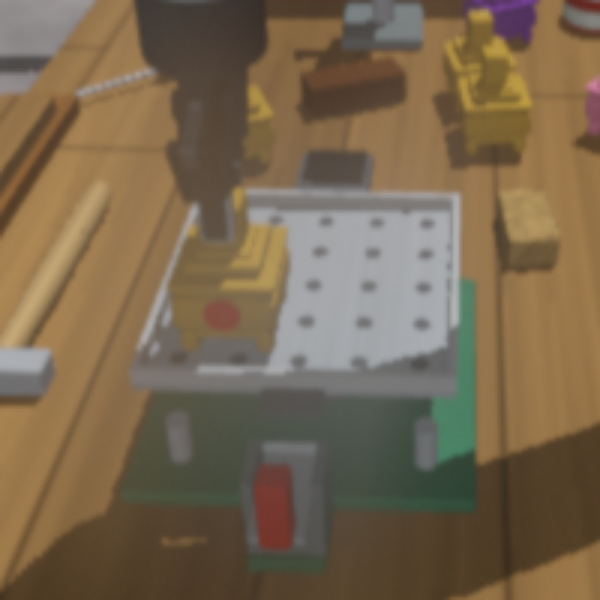

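The sample hovers over the tray's far-left slot, clear of the rims (crop (230,280)). Now I'll set it down and let go.

{"api": "servo_tool", "payload": {
  "series": [
    [0.007, 0.01, 0.008, 0, 0, 0],
    [0.007, 0.01, 0.013, 0, 0, 0],
    [0.007, 0.01, 0.017, 0, 0, 0],
    [0.007, 0.01, 0.017, 0, 0, 0]
  ]
}}

```text
clock: 27.65
eef_pos: [0.6064, 0.2091, 0.1752]
tcp_rot: [[-1.0, -0.012, 0.001], [-0.012, 1.0, 0.001], [-0.001, 0.001, -1.0]]
wrist_force: [-1.5, 0.8, 1.4]
opening: 0.0251
gripper_force: 60.3
```

{"api": "servo_tool", "payload": {
  "series": [
    [0, 0, 0, 0, 0, 0],
    [0, 0, 0, 0, 0, 0],
    [0, 0, 0, 0, 0, 0],
    [0, 0, 0, 0, 0, 0],
    [0, 0, 0, 0, 0, 0],
    [0, 0, -0.1, 0, 0, 0],
    [0, 0, -0.25, 0, 0, 0],
    [0, 0, -0.4, 0, 0, 0],
    [0, 0, -0.5, 0, 0, 0],
    [0, 0, -0.5, 0, 0, 0]
  ],
  "fingers": -1
}}

```text
clock: 28.65
eef_pos: [0.6082, 0.2094, 0.2781]
tcp_rot: [[-1.0, -0.011, 0.006], [-0.011, 1.0, 0.003], [-0.006, 0.003, -1.0]]
wrist_force: [0.8, 0.8, 0.1]
opening: 0.0856
gripper_force: 0.0
```

```bash
python3 -c "
from samp import *
for n in('top','side'):
  for o in censers(manip.get_image(n)):
        if abs(o[2][1])<.35 and o[2][0]>.2: print(n,*o)
go((.6,.02,.26,60),(.63,-.09,.25,25))"
```

```text
top [357. 138.] 0.11 [ 0.6883 -0.1695] [0.071 0.07 ] 23.9 [ 0.6864 -0.1688] 67
top [397. 214.] 0.112 [ 0.4379 -0.3002] [0.071 0.071] 11.6 [ 0.4371 -0.2985] 73
top [370. 218.] 0.113 [ 0.4229 -0.2126] [0.07 0.07] 6.8 [ 0.4228 -0.2115] 71
side [332. 194.] 0.108 [ 0.4258 -0.2525] [0.071 0.156] 9.8 [ 0.4241 -0.2356] 87
side [248. 204.] 0.107 [ 0.6822 -0.1659] [0.07  0.069] 26.2 [ 0.682  -0.1632] 53
t 28.8 at [0.6063 0.2081 0.2746] yaw 90.7 F [ 0.3 -1.3 -0.2] open 0.0854 grip 0.0 j7 53.0
[0.042, -0.94, 0.073, -0.0, 0.0, 0.17] rows>= 3.8
[-0.101, -1.492, 0.123, -0.0, 0.0, 0.365] rows>= 4.1
```

{"api": "servo_tool", "payload": {
  "series": [
    [-0.02, -0.2, 0, 0, 0, 0.04],
    [-0.05, -0.4, 0, 0, 0, 0.08],
    [-0.08, -0.6, 0, 0, 0, 0.12],
    [-0.1, -0.8, 0, 0, 0, 0.16],
    [-0.12, -0.95, 0, 0, 0, 0.2],
    [-0.12, -1, 0, 0, 0, 0.24],
    [-0.12, -1, 0, 0, 0, 0.28],
    [-0.12, -1, 0, 0, 0, 0.32],
    [-0.12, -1, 0, 0, 0, 0.368],
    [-0.12, -1, 0, 0, 0, 0.368]
  ]
}}

```text
clock: 29.75
eef_pos: [0.6317, 0.0085, 0.273]
tcp_rot: [[-0.413, 0.911, -0.003], [0.911, 0.413, -0.001], [0.0, -0.003, -1.0]]
wrist_force: [0.4, 0.8, -0.0]
opening: 0.0854
gripper_force: 0.0
```

```bash
python3 -c "
from samp import *
for n in('top','side'):
  for o in censers(manip.get_image(n)):
        if abs(o[2][1])<.35 and o[2][0]>.2: print(n,*o)
go((.686,-.168,.2,24.3),(.686,-.168,.079,24.3))"
```

```text
top [357. 138.] 0.112 [ 0.6874 -0.1702] [0.069 0.069] 25.0 [ 0.6862 -0.1691] 67
top [397. 214.] 0.109 [ 0.438  -0.3001] [0.07  0.071] 12.9 [ 0.4374 -0.299 ] 72
top [370. 218.] 0.11 [ 0.4229 -0.2123] [0.07 0.07] 6.5 [ 0.4227 -0.2116] 70
side [332. 194.] 0.108 [ 0.4251 -0.2493] [0.071 0.155] 9.5 [ 0.4246 -0.2375] 91
side [247. 204.] 0.108 [ 0.6833 -0.1687] [0.07  0.072] 24.2 [ 0.6822 -0.1634] 52
t 29.9 at [0.632  0.0086 0.2735] yaw 24.6 F [1.3 0.2 0.5] open 0.0854 grip 0.0 j7 16.0
[-0.915, -0.122, 0.367, -0.001, -0.0, 0.002] rows>= 4.0
[-0.916, -0.121, 0.972, -0.001, -0.0, 0.002] rows>= 2.4
```

{"api": "servo_tool", "payload": {
  "series": [
    [-0.2, -0.03, 0.1, 0, 0, 0],
    [-0.4, -0.06, 0.2, 0, 0, 0],
    [-0.6, -0.09, 0.3, 0, 0, 0],
    [-0.8, -0.12, 0.367, 0, 0, 0],
    [-0.915, -0.122, 0.367, 0, 0, 0],
    [-0.915, -0.122, 0.45, 0, 0, 0],
    [-0.915, -0.122, 0.6, 0, 0, 0],
    [-0.915, -0.122, 0.75, 0, 0, 0],
    [-0.915, -0.122, 0.9, 0, 0, 0],
    [-0.915, -0.122, 0.972, 0, 0, 0],
    [-0.915, -0.122, 0.972, 0, 0, 0],
    [-0.915, -0.122, 0.972, 0, 0, 0]
  ]
}}

```text
clock: 31.05
eef_pos: [0.6868, -0.1683, 0.081]
tcp_rot: [[-0.414, 0.91, 0.001], [0.91, 0.414, -0.0], [-0.001, 0.001, -1.0]]
wrist_force: [0.1, 0.0, 0.4]
opening: 0.0852
gripper_force: 0.0
```

{"api": "servo_tool", "payload": {
  "series": [
    [0, 0, 0, 0, 0, 0],
    [0, 0, 0, 0, 0, 0],
    [0, 0, 0, 0, 0, 0],
    [0, 0, 0, 0, 0, 0],
    [0, 0, 0, 0, 0, 0],
    [0, 0, 0, 0, 0, 0],
    [0, 0, 0, 0, 0, 0],
    [0, 0, 0, 0, 0, 0]
  ],
  "fingers": 1
}}

```text
clock: 31.85
eef_pos: [0.6861, -0.1684, 0.081]
tcp_rot: [[-0.413, 0.911, 0.0], [0.911, 0.413, -0.0], [-0.0, 0.0, -1.0]]
wrist_force: [-1.9, 0.4, 5.4]
opening: 0.0248
gripper_force: 59.4
```

```bash
python3 -c "
from samp import *
go((.686,-.168,.25,24.3),(.65,0,.27,0.5),(.6065,.112,.27,.5))"
```

```text
t 31.9 at [ 0.6861 -0.1684  0.081 ] yaw 24.4 F [-1.9  0.4  5.4] open 0.0248 grip 59.4 j7 30.0
[0.002, 0.0, -0.845, 0.0, 0.0, 0.001] rows>= 3.4
[0.841, 0.183, -0.946, 0.0, 0.0, 0.133] rows>= 3.5
[1.441, 0.217, -0.946, 0.0, 0.0, 0.133] rows>= 2.4
```

{"api": "servo_tool", "payload": {
  "series": [
    [0, 0, -0.1, 0, 0, 0],
    [0, 0, -0.3, 0, 0, 0],
    [0, 0, -0.5, 0, 0, 0],
    [0, 0, -0.7, 0, 0, 0],
    [0.1, 0, -0.87, 0, 0, 0.02],
    [0.28, 0.04, -0.95, 0, 0, 0.06],
    [0.46, 0.08, -0.95, 0, 0, 0.1],
    [0.64, 0.12, -0.95, 0, 0, 0.13],
    [0.82, 0.16, -0.95, 0, 0, 0.133],
    [1, 0.2, -0.95, 0, 0, 0.133],
    [1, 0.2, -0.95, 0, 0, 0.133]
  ]
}}

```text
clock: 32.95
eef_pos: [0.6381, 0.0401, 0.2694]
tcp_rot: [[-0.019, 1.0, -0.003], [1.0, 0.019, 0.007], [0.007, -0.003, -1.0]]
wrist_force: [0.6, 0.2, -2.5]
opening: 0.025
gripper_force: 59.5
```

```bash
python3 -c "
from samp import *
go((.6065,.112,.27,.5),(.6065,.112,.178,.5))"
```

```text
t 33.0 at [0.6381 0.0401 0.2694] yaw 1.1 F [ 0.6  0.2 -2.5] open 0.025 grip 59.5 j7 -6.0
[0.363, -0.151, 0.0, -0.001, -0.002, 0.003] rows>= 1.6
[0.359, -0.15, 0.46, -0.001, -0.002, 0.003] rows>= 1.8
```

{"api": "servo_tool", "payload": {
  "series": [
    [0.12, -0.05, 0, 0, 0, 0],
    [0.24, -0.1, 0, 0, 0, 0],
    [0.34, -0.15, 0, 0, 0, 0],
    [0.362, -0.15, 0, 0, 0, 0],
    [0.362, -0.15, 0.1, 0, 0, 0],
    [0.362, -0.15, 0.2, 0, 0, 0],
    [0.362, -0.15, 0.3, 0, 0, 0],
    [0.362, -0.15, 0.38, 0, 0, 0],
    [0.362, -0.15, 0.42, 0, 0, 0],
    [0.362, -0.15, 0.445, 0, 0, 0],
    [0.362, -0.15, 0.45, 0, 0, 0],
    [0.362, -0.15, 0.45, 0, 0, 0]
  ]
}}

```text
clock: 34.15
eef_pos: [0.6098, 0.1026, 0.1808]
tcp_rot: [[-0.008, 1.0, 0.001], [1.0, 0.008, 0.0], [0.0, 0.001, -1.0]]
wrist_force: [-0.5, 0.7, -2.7]
opening: 0.025
gripper_force: 59.5
```

```bash
python3 -c "
from samp import *
go((.6065,.112,.1755,.5))"
```

```text
t 34.1 at [0.6098 0.1026 0.1808] yaw 0.5 F [-0.5  0.7 -2.7] open 0.025 grip 59.5 j7 -12.0
[0.047, -0.016, 0.026, 0.0, -0.0, -0.0] rows>= 0.2
```

{"api": "servo_tool", "payload": {
  "series": [
    [0.024, -0.008, 0, 0, 0, 0],
    [0.047, -0.016, 0, 0, 0, 0],
    [0.047, -0.016, 0, 0, 0, 0],
    [0.047, -0.016, 0.015, 0, 0, 0],
    [0.047, -0.016, 0.026, 0, 0, 0],
    [0.047, -0.016, 0.028, 0, 0, 0],
    [0.047, -0.016, 0.028, 0, 0, 0]
  ]
}}

```text
clock: 34.85
eef_pos: [0.6061, 0.1121, 0.1747]
tcp_rot: [[-0.008, 1.0, 0.0], [1.0, 0.008, 0.0], [0.0, 0.0, -1.0]]
wrist_force: [-0.9, 0.1, -1.1]
opening: 0.025
gripper_force: 59.7
```

{"api": "servo_tool", "payload": {
  "series": [
    [0, 0, 0, 0, 0, 0],
    [0, 0, 0, 0, 0, 0],
    [0, 0, 0, 0, 0, 0],
    [0, 0, 0, 0, 0, 0],
    [0, 0, 0, 0, 0, 0],
    [0, 0, -0.1, 0, 0, 0],
    [0, 0, -0.25, 0, 0, 0],
    [0, 0, -0.4, 0, 0, 0],
    [0, 0, -0.5, 0, 0, 0],
    [0, 0, -0.5, 0, 0, 0],
    [0, 0, -0.5, 0, 0, 0]
  ],
  "fingers": -1
}}

```text
clock: 35.95
eef_pos: [0.6058, 0.112, 0.2746]
tcp_rot: [[-0.008, 1.0, 0.0], [1.0, 0.008, 0.0], [0.0, 0.0, -1.0]]
wrist_force: [0.4, 1.4, -0.7]
opening: 0.0855
gripper_force: 0.0
```

```bash
python3 -c "
from samp import *
for n in('top','side'):
  d=manip.get_image(n);cv2.imwrite(f'pics/{n}5.png',d['pixels'])
  for o in censers(d):
        if abs(o[2][1])<.35 and o[2][0]>.2: print(n,*o)
go((.53,-.06,.27,7),(.423,-.212,.22,7))"
```

```text
top [397. 214.] 0.111 [ 0.4379 -0.3001] [0.07  0.071] 12.9 [ 0.4372 -0.2985] 73
top [370. 218.] 0.11 [ 0.423  -0.2123] [0.07 0.07] 7.1 [ 0.4229 -0.2117] 70
side [332. 194.] 0.108 [ 0.4261 -0.2513] [0.07  0.153] 9.6 [ 0.4242 -0.2371] 89
t 36.0 at [0.6051 0.1119 0.2734] yaw 0.5 F [ 0.8 -0.2 -0.4] open 0.0851 grip 0.0 j7 -13.0
[-0.856, -0.383, 0.018, -0.001, 0.0, -0.036] rows>= 3.8
[-1.612, -0.923, 0.27, -0.001, 0.0, -0.036] rows>= 3.8
```

{"api": "servo_tool", "payload": {
  "series": [
    [-0.2, -0.1, 0, 0, 0, -0.01],
    [-0.4, -0.2, 0, 0, 0, -0.02],
    [-0.6, -0.3, 0, 0, 0, -0.036],
    [-0.8, -0.4, 0, 0, 0, -0.036],
    [-0.95, -0.5, 0, 0, 0, -0.036],
    [-0.98, -0.6, 0, 0, 0, -0.036],
    [-0.98, -0.6, 0, 0, 0, -0.036],
    [-0.98, -0.6, 0, 0, 0, -0.036]
  ]
}}

```text
clock: 36.85
eef_pos: [0.4877, -0.0845, 0.2741]
tcp_rot: [[-0.121, 0.993, -0.001], [0.993, 0.121, 0.001], [0.001, -0.001, -1.0]]
wrist_force: [0.3, -0.3, -0.2]
opening: 0.0854
gripper_force: 0.0
```

```bash
python3 -c "
from samp import *
for n in('top',):
  d=manip.get_image(n)
  for o in censers(d):
        if abs(o[2][1])<.35 and o[2][0]>.2: print(n,*o)
go((.423,-.212,.2,7),(.423,-.212,.079,7))"
```

```text
top [397. 214.] 0.11 [ 0.438  -0.2999] [0.07  0.071] 12.9 [ 0.4373 -0.2987] 73
top [376. 217.] 0.111 [ 0.4247 -0.2262] [0.069 0.042] 6.2 [ 0.4241 -0.216 ] 45
t 36.9 at [ 0.4884 -0.084   0.2743] yaw 7.0 F [0.  1.4 0.3] open 0.0854 grip 0.0 j7 11.0
[-0.595, -0.403, 0.371, 0.0, -0.0, 0.0] rows>= 3.2
[-0.596, -0.403, 0.976, 0.0, -0.0, 0.0] rows>= 2.4
```

{"api": "servo_tool", "payload": {
  "series": [
    [-0.2, -0.13, 0.1, 0, 0, 0],
    [-0.4, -0.26, 0.2, 0, 0, 0],
    [-0.55, -0.38, 0.3, 0, 0, 0],
    [-0.595, -0.403, 0.37, 0, 0, 0],
    [-0.595, -0.403, 0.4, 0, 0, 0],
    [-0.595, -0.403, 0.5, 0, 0, 0],
    [-0.595, -0.403, 0.65, 0, 0, 0],
    [-0.595, -0.403, 0.8, 0, 0, 0],
    [-0.595, -0.403, 0.92, 0, 0, 0],
    [-0.595, -0.403, 0.972, 0, 0, 0],
    [-0.595, -0.403, 0.972, 0, 0, 0],
    [-0.595, -0.403, 0.972, 0, 0, 0]
  ]
}}

```text
clock: 38.1
eef_pos: [0.4233, -0.2123, 0.0808]
tcp_rot: [[-0.123, 0.992, 0.001], [0.992, 0.123, -0.0], [-0.0, 0.001, -1.0]]
wrist_force: [-0.3, -0.5, 0.2]
opening: 0.0858
gripper_force: 0.0
```

{"api": "servo_tool", "payload": {
  "series": [
    [0, 0, 0, 0, 0, 0],
    [0, 0, 0, 0, 0, 0],
    [0, 0, 0, 0, 0, 0],
    [0, 0, 0, 0, 0, 0],
    [0, 0, 0, 0, 0, 0],
    [0, 0, 0, 0, 0, 0],
    [0, 0, 0, 0, 0, 0],
    [0, 0, 0, 0, 0, 0]
  ],
  "fingers": 1
}}

```text
clock: 38.9
eef_pos: [0.4219, -0.213, 0.0807]
tcp_rot: [[-0.121, 0.993, 0.0], [0.993, 0.121, -0.0], [-0.0, 0.0, -1.0]]
wrist_force: [-0.8, -0.8, 6.3]
opening: 0.0249
gripper_force: 60.6
```

```bash
python3 -c "
from samp import *
go((.43,-.212,.27,7),(.47,-.04,.27,3),(.5105,.112,.27,.5))"
```

```text
t 38.9 at [ 0.4219 -0.213   0.0807] yaw 6.9 F [-0.8 -0.8  6.3] open 0.0249 grip 60.6 j7 25.0
[-0.0, 0.041, -0.947, 0.0, 0.0, -0.0] rows>= 3.8
[0.83, 0.343, -0.947, 0.0, 0.0, 0.022] rows>= 3.5
[1.559, 0.636, -0.947, 0.0, 0.0, 0.036] rows>= 3.1
```

{"api": "servo_tool", "payload": {
  "series": [
    [0, 0, -0.1, 0, 0, 0],
    [0, 0, -0.3, 0, 0, 0],
    [0, 0, -0.5, 0, 0, 0],
    [0, 0, -0.7, 0, 0, 0],
    [0.1, 0.04, -0.87, 0, 0, 0],
    [0.28, 0.12, -1, 0, 0, 0.01],
    [0.46, 0.2, -1, 0, 0, 0.015],
    [0.64, 0.28, -1, 0, 0, 0.02],
    [0.82, 0.34, -1, 0, 0, 0.03],
    [1, 0.42, -1, 0, 0, 0.035],
    [1, 0.42, -1, 0, 0, 0.035],
    [1, 0.42, -1, 0, 0, 0.035]
  ]
}}

```text
clock: 40.1
eef_pos: [0.4807, -0.0032, 0.2798]
tcp_rot: [[-0.014, 1.0, -0.001], [1.0, 0.014, -0.0], [-0.0, -0.001, -1.0]]
wrist_force: [-0.0, -0.3, -3.3]
opening: 0.0249
gripper_force: 59.8
```

```bash
python3 -c "
from samp import *
go((.5105,.112,.27,.5),(.5105,.112,.178,.5))"
```

```text
t 40.1 at [ 0.4807 -0.0032  0.2798] yaw 0.8 F [-0.  -0.3 -3.3] open 0.0249 grip 59.8 j7 -4.0
[0.574, 0.157, 0.049, -0.0, 0.0, 0.002] rows>= 2.4
[0.574, 0.158, 0.509, -0.0, 0.0, 0.002] rows>= 1.8
```

{"api": "servo_tool", "payload": {
  "series": [
    [0.15, 0.05, 0, 0, 0, 0],
    [0.32, 0.1, 0, 0, 0, 0],
    [0.48, 0.15, 0.02, 0, 0, 0],
    [0.55, 0.157, 0.04, 0, 0, 0],
    [0.574, 0.157, 0.05, 0, 0, 0],
    [0.574, 0.157, 0.12, 0, 0, 0],
    [0.574, 0.157, 0.22, 0, 0, 0],
    [0.574, 0.157, 0.32, 0, 0, 0],
    [0.574, 0.157, 0.41, 0, 0, 0],
    [0.574, 0.157, 0.47, 0, 0, 0],
    [0.574, 0.157, 0.5, 0, 0, 0],
    [0.574, 0.157, 0.5, 0, 0, 0]
  ]
}}

```text
clock: 41.3
eef_pos: [0.5106, 0.1089, 0.1797]
tcp_rot: [[-0.009, 1.0, -0.002], [1.0, 0.009, -0.002], [-0.002, -0.002, -1.0]]
wrist_force: [-0.0, 0.0, -1.9]
opening: 0.0247
gripper_force: 59.9
```

```bash
cat >> tray.py <<'E'
def rim(n):
    d=manip.get_image(n);W=world(d);H=hsv(d);X,Y,Z=W[...,0],W[...,1],W[...,2]
    g=(H[...,1]<60)&(Z>.03)&(Z<.125)
    f=g&(((abs(X-.51)<.03)&(abs(Y-.205)<.03))) 
    r=g&(abs(Y-.2625)<.003)&(abs(X-.55)<.1)
    p=(abs(X-.5585)<.015)&(abs(Y-.013)<.012)
    print(n,"free floor",np.median(Z[f]).round(4),"rim",np.median(Z[r]).round(4),"pad",np.median(Z[p]).round(4))
E
python3 -c "
from samp import *
rim('side');rim('top')
go((.5105,.112,.1755,.5))"
```

```text
side free floor 0.0924 rim 0.0987 pad 0.1045
top free floor nan rim nan pad 0.1039
t 41.4 at [0.5115 0.11   0.1807] yaw 0.6 F [-0.  -0.7 -1.6] open 0.0248 grip 59.9 j7 -17.0
[0.01, -0.005, 0.026, 0.0, 0.0, 0.0] rows>= 0.1
  return _methods._mean(a, axis=axis, dtype=dtype,
  ret = ret.dtype.type(ret / rcount)
```

{"api": "servo_tool", "payload": {
  "series": [
    [0.01, -0.005, 0, 0, 0, 0],
    [0.01, -0.005, 0.02, 0, 0, 0],
    [0.01, -0.005, 0.035, 0, 0, 0],
    [0.01, -0.005, 0.042, 0, 0, 0],
    [0.01, -0.005, 0.042, 0, 0, 0],
    [0.01, -0.005, 0.042, 0, 0, 0]
  ]
}}

```text
clock: 42.0
eef_pos: [0.5102, 0.113, 0.1718]
tcp_rot: [[-0.012, 1.0, -0.0], [1.0, 0.012, -0.0], [-0.0, -0.0, -1.0]]
wrist_force: [-0.2, 0.8, -1.8]
opening: 0.0252
gripper_force: 59.9
```

{"api": "servo_tool", "payload": {
  "series": [
    [0, 0, 0, 0, 0, 0],
    [0, 0, 0, 0, 0, 0],
    [0, 0, 0, 0, 0, 0],
    [0, 0, 0, 0, 0, 0],
    [0, 0, 0, 0, 0, 0],
    [0, 0, -0.1, 0, 0, 0],
    [0, 0, -0.25, 0, 0, 0],
    [0, 0, -0.4, 0, 0, 0],
    [0, 0, -0.55, 0, 0, 0],
    [0, 0, -0.55, 0, 0, 0],
    [0, 0, -0.55, 0, 0, 0]
  ],
  "fingers": -1
}}

```text
clock: 43.1
eef_pos: [0.5104, 0.113, 0.2822]
tcp_rot: [[-0.011, 1.0, 0.001], [1.0, 0.011, 0.0], [0.0, 0.001, -1.0]]
wrist_force: [-0.9, -0.0, -0.4]
opening: 0.0853
gripper_force: 0.0
```

```bash
python3 -c "
from samp import *
rim('side')
for n in('top',):
  d=manip.get_image(n)
  for o in censers(d):
        if abs(o[2][1])<.35 and o[2][0]>.2: print(n,*o)
go((.48,-.04,.27,13),(.437,-.2,.22,13))"
```

```text
side free floor 0.0863 rim 0.0928 pad 0.0986
top [397. 214.] 0.11 [ 0.438 -0.3  ] [0.07  0.071] 12.9 [ 0.4372 -0.2985] 73
t 43.2 at [0.5094 0.1128 0.2809] yaw 0.7 F [-0.4  0.1 -0.2] open 0.0851 grip 0.0 j7 -17.0
[-0.762, -0.156, 0.055, -0.001, 0.0, -0.069] rows>= 3.1
[-1.56, -0.38, 0.306, -0.001, 0.0, -0.069] rows>= 3.5
```

{"api": "servo_tool", "payload": {
  "series": [
    [-0.2, -0.05, 0, 0, 0, -0.02],
    [-0.4, -0.1, 0, 0, 0, -0.04],
    [-0.6, -0.15, 0, 0, 0, -0.069],
    [-0.8, -0.2, 0, 0, 0, -0.069],
    [-0.95, -0.25, 0, 0, 0, -0.069],
    [-1, -0.3, 0, 0, 0, -0.069],
    [-1, -0.3, 0, 0, 0, -0.069],
    [-1, -0.3, 0, 0, 0, -0.069]
  ]
}}

```text
clock: 44.0
eef_pos: [0.4528, -0.086, 0.2815]
tcp_rot: [[-0.228, 0.974, -0.0], [0.974, 0.228, 0.001], [0.001, -0.0, -1.0]]
wrist_force: [0.9, 0.6, 0.6]
opening: 0.0856
gripper_force: 0.0
```

```bash
python3 -c "
from samp import *
for n in('top','side'):
  d=manip.get_image(n)
  for o in censers(d):
        if abs(o[2][1])<.35 and o[2][0]>.2: print(n,*o)
go((.437,-.270,.26,13))"
```

```text
top [397. 214.] 0.111 [ 0.438 -0.3  ] [0.07  0.071] 12.7 [ 0.4373 -0.2988] 72
side [329. 187.] 0.108 [ 0.4333 -0.2943] [0.069 0.066] 11.9 [ 0.4339 -0.2909] 33
side [264. 253.] 0.13 [0.5717 0.1799] [0.032 0.095] 20.3 [0.5784 0.1601] 81
side [298. 253.] 0.13 [0.5067 0.1455] [0.063 0.012] 1.7 [0.5059 0.1467] 287
t 44.1 at [ 0.4533 -0.0855  0.2817] yaw 13.3 F [ 0.5 -0.7  1.2] open 0.0854 grip 0.0 j7 16.0
[-0.879, -0.291, 0.107, 0.0, -0.0, 0.002] rows>= 3.7
```

{"api": "servo_tool", "payload": {
  "series": [
    [-0.2, -0.07, 0.05, 0, 0, 0],
    [-0.4, -0.14, 0.1, 0, 0, 0],
    [-0.6, -0.21, 0.2, 0, 0, 0],
    [-0.8, -0.27, 0.25, 0, 0, 0],
    [-0.879, -0.291, 0.3, 0, 0, 0],
    [-0.879, -0.291, 0.3, 0, 0, 0],
    [-0.879, -0.291, 0.3, 0, 0, 0]
  ]
}}

```text
clock: 44.8
eef_pos: [0.4366, -0.2701, 0.2217]
tcp_rot: [[-0.229, 0.973, 0.0], [0.973, 0.229, 0.002], [0.002, 0.0, -1.0]]
wrist_force: [-0.2, -0.1, 0.3]
opening: 0.0852
gripper_force: 0.0
```

```bash
python3 -c "
from samp import *
go((.437,-.299,.2,13),(.437,-.299,.079,13))"
```

```text
t 44.8 at [ 0.4366 -0.2701  0.2217] yaw 13.2 F [-0.2 -0.1  0.3] open 0.0852 grip 0.0 j7 37.0
[-0.142, -0.031, 0.108, 0.0, -0.001, 0.001] rows>= 0.7
[-0.143, -0.032, 0.713, 0.0, -0.001, 0.001] rows>= 2.4
```

{"api": "servo_tool", "payload": {
  "series": [
    [-0.08, -0.02, 0.05, 0, 0, 0],
    [-0.142, -0.031, 0.1, 0, 0, 0],
    [-0.142, -0.031, 0.2, 0, 0, 0],
    [-0.142, -0.031, 0.35, 0, 0, 0],
    [-0.142, -0.031, 0.5, 0, 0, 0],
    [-0.142, -0.031, 0.62, 0, 0, 0],
    [-0.142, -0.031, 0.705, 0, 0, 0],
    [-0.142, -0.031, 0.705, 0, 0, 0],
    [-0.142, -0.031, 0.705, 0, 0, 0]
  ]
}}

```text
clock: 45.7
eef_pos: [0.4361, -0.3013, 0.0807]
tcp_rot: [[-0.226, 0.974, -0.0], [0.974, 0.226, 0.0], [0.0, -0.0, -1.0]]
wrist_force: [1.2, 0.6, 0.1]
opening: 0.0856
gripper_force: 0.0
```

{"api": "servo_tool", "payload": {
  "series": [
    [0, 0, 0, 0, 0, 0],
    [0, 0, 0, 0, 0, 0],
    [0, 0, 0, 0, 0, 0],
    [0, 0, 0, 0, 0, 0],
    [0, 0, 0, 0, 0, 0],
    [0, 0, 0, 0, 0, 0],
    [0, 0, 0, 0, 0, 0],
    [0, 0, 0, 0, 0, 0]
  ],
  "fingers": 1
}}

```text
clock: 46.5
eef_pos: [0.4361, -0.3014, 0.0815]
tcp_rot: [[-0.226, 0.974, 0.0], [0.974, 0.226, -0.0], [-0.001, 0.0, -1.0]]
wrist_force: [-0.7, -0.0, 5.7]
opening: 0.025
gripper_force: 59.5
```

{"api": "servo_tool", "payload": {
  "series": [
    [0, 0, -0.1, 0, 0, 0],
    [0, 0, -0.3, 0, 0, 0],
    [0, 0, -0.5, 0, 0, 0],
    [0, 0, -0.7, 0, 0, 0],
    [0.1, 0.02, -0.87, 0, 0, 0],
    [0.28, 0.06, -1, 0, 0, 0.02],
    [0.46, 0.1, -1, 0, 0, 0.04],
    [0.64, 0.14, -1, 0, 0, 0.06],
    [0.82, 0.18, -1, 0, 0, 0.07],
    [1, 0.22, -1, 0, 0, 0.07],
    [1, 0.22, -1, 0, 0, 0.07],
    [1, 0.22, -1, 0, 0, 0.07]
  ]
}}

```text
clock: 47.7
eef_pos: [0.4333, -0.0956, 0.2807]
tcp_rot: [[-0.011, 1.0, -0.001], [1.0, 0.011, 0.0], [0.0, -0.001, -1.0]]
wrist_force: [-0.2, 0.1, -2.0]
opening: 0.0247
gripper_force: 59.6
```

```bash
python3 -c "
from samp import *
go((.46,.08,.30,.7),(.49,.2,.3,.7))"
```

```text
t 47.7 at [ 0.4333 -0.0956  0.2807] yaw 0.6 F [-0.2  0.1 -2. ] open 0.0247 grip 59.6 j7 7.0
[0.877, 0.143, -0.097, -0.0, -0.0, -0.0] rows>= 3.6
[1.475, 0.3, -0.097, -0.0, -0.0, -0.0] rows>= 2.5
```

{"api": "servo_tool", "payload": {
  "series": [
    [0.16, 0.04, -0.04, 0, 0, 0],
    [0.34, 0.08, -0.08, 0, 0, 0],
    [0.52, 0.12, -0.1, 0, 0, 0],
    [0.7, 0.16, -0.1, 0, 0, 0],
    [0.86, 0.2, -0.1, 0, 0, 0],
    [1, 0.24, -0.1, 0, 0, 0]
  ]
}}

```text
clock: 48.3
eef_pos: [0.4805, 0.1041, 0.3007]
tcp_rot: [[-0.007, 1.0, -0.0], [1.0, 0.007, -0.0], [-0.0, -0.0, -1.0]]
wrist_force: [0.2, 0.2, -2.1]
opening: 0.025
gripper_force: 59.7
```

{"api": "servo_tool", "payload": {
  "series": [
    [0.15, 0.04, 0, 0, 0, 0],
    [0.3, 0.08, 0, 0, 0, 0],
    [0.42, 0.11, 0, 0, 0, 0],
    [0.5, 0.14, 0, 0, 0, 0],
    [0.518, 0.146, 0, 0, 0, 0],
    [0.518, 0.146, 0, 0, 0, 0],
    [0.518, 0.146, 0, 0, 0, 0]
  ]
}}

```text
clock: 49.0
eef_pos: [0.5083, 0.2054, 0.3007]
tcp_rot: [[-0.006, 1.0, -0.001], [1.0, 0.006, -0.002], [-0.002, -0.001, -1.0]]
wrist_force: [0.8, -0.4, -2.1]
opening: 0.0248
gripper_force: 59.7
```

```bash
python3 -c "
from samp import *
go((.5105,.208,.30,.5),(.5105,.208,.175,.5))"
```

```text
t 49.0 at [0.5083 0.2054 0.3007] yaw 0.3 F [ 0.8 -0.4 -2.1] open 0.0248 grip 59.7 j7 -27.0
[0.013, 0.011, 0.003, -0.0, 0.001, -0.001] rows>= 0.1
[0.014, 0.011, 0.628, -0.0, 0.001, -0.001] rows>= 2.5
```

{"api": "servo_tool", "payload": {
  "series": [
    [0.01, 0.008, 0, 0, 0, 0],
    [0.013, 0.011, 0.1, 0, 0, 0],
    [0.013, 0.011, 0.22, 0, 0, 0],
    [0.013, 0.011, 0.34, 0, 0, 0],
    [0.013, 0.011, 0.46, 0, 0, 0],
    [0.013, 0.011, 0.56, 0, 0, 0],
    [0.013, 0.011, 0.61, 0, 0, 0],
    [0.013, 0.011, 0.63, 0, 0, 0],
    [0.013, 0.011, 0.635, 0, 0, 0],
    [0.013, 0.011, 0.635, 0, 0, 0]
  ]
}}

```text
clock: 50.0
eef_pos: [0.5111, 0.2106, 0.1747]
tcp_rot: [[-0.008, 1.0, 0.002], [1.0, 0.008, 0.001], [0.001, 0.002, -1.0]]
wrist_force: [0.1, 0.9, -3.3]
opening: 0.0249
gripper_force: 59.6
```

```bash
python3 -c "
from samp import *
d=manip.get_image('side');cv2.imwrite('pics/s6.png',cv2.resize(d['pixels'][170:370,170:370],None,fx=3,fy=3))
go((.5105,.208,.167,.5))"
```

```text
t 50.0 at [0.5111 0.2107 0.1748] yaw 0.5 F [-0.3 -0.4 -1.8] open 0.0247 grip 59.6 j7 -28.0
[-0.013, -0.003, 0.039, 0.001, -0.0, -0.0] rows>= 0.2
```

View pics/s6.png

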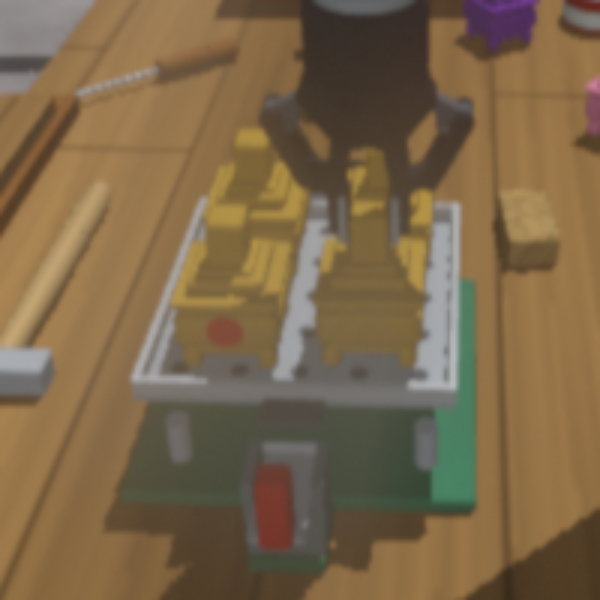

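All four are on the tray, the last one hovering at crop (370,290). Lowering and releasing it.

{"api": "servo_tool", "payload": {
  "series": [
    [-0.013, -0.003, 0.01, 0, 0, 0],
    [-0.013, -0.003, 0.025, 0, 0, 0],
    [-0.013, -0.003, 0.04, 0, 0, 0],
    [-0.013, -0.003, 0.05, 0, 0, 0],
    [-0.013, -0.003, 0.06, 0, 0, 0],
    [-0.013, -0.003, 0.065, 0, 0, 0],
    [-0.013, -0.003, 0.065, 0, 0, 0]
  ]
}}

```text
clock: 50.75
eef_pos: [0.51, 0.2078, 0.1608]
tcp_rot: [[-0.008, 1.0, 0.0], [1.0, 0.008, -0.0], [-0.0, 0.0, -1.0]]
wrist_force: [-0.3, -1.0, -0.3]
opening: 0.0249
gripper_force: 59.9
```

{"api": "servo_tool", "payload": {
  "series": [
    [0, 0, 0, 0, 0, 0],
    [0, 0, 0, 0, 0, 0],
    [0, 0, 0, 0, 0, 0],
    [0, 0, 0, 0, 0, 0],
    [0, 0, 0, 0, 0, 0],
    [0, 0, -0.1, 0, 0, 0],
    [0, 0, -0.25, 0, 0, 0],
    [0, 0, -0.4, 0, 0, 0],
    [0, 0, -0.55, 0, 0, 0],
    [0, 0, -0.6, 0, 0, 0],
    [0, 0, -0.6, 0, 0, 0]
  ],
  "fingers": -1
}}

```text
clock: 51.85
eef_pos: [0.5106, 0.2082, 0.2821]
tcp_rot: [[-0.008, 1.0, 0.003], [1.0, 0.008, 0.001], [0.001, 0.003, -1.0]]
wrist_force: [-0.1, 0.5, -0.1]
opening: 0.0853
gripper_force: 0.0
```

```bash
python3 -c "
from samp import *
rim('side');rim('top')
go((.5105,.03,.28,.5),(.5585,.013,.2,.5))"
```

```text
side free floor 0.08 rim 0.0861 pad 0.092
top free floor 0.0795 rim 0.0904 pad 0.0921
t 52.0 at [0.5092 0.2075 0.2798] yaw 0.5 F [-0.4  0.6 -0. ] open 0.0854 grip 0.0 j7 -28.0
[-0.888, -0.001, -0.0, -0.001, 0.0, -0.0] rows>= 3.6
[-0.974, 0.239, 0.399, -0.001, 0.0, -0.0] rows>= 1.9
```

{"api": "servo_tool", "payload": {
  "series": [
    [-0.2, 0, 0, 0, 0, 0],
    [-0.4, 0, 0, 0, 0, 0],
    [-0.6, 0, 0, 0, 0, 0],
    [-0.8, 0.1, 0, 0, 0, 0],
    [-0.95, 0.2, 0, 0, 0, 0],
    [-0.99, 0.244, 0, 0, 0, 0],
    [-0.99, 0.244, 0.2, 0, 0, 0],
    [-0.99, 0.244, 0.4, 0, 0, 0],
    [-0.99, 0.244, 0.6, 0, 0, 0],
    [-0.99, 0.244, 0.7, 0, 0, 0],
    [-0.99, 0.244, 0.7, 0, 0, 0],
    [-0.99, 0.244, 0.7, 0, 0, 0]
  ],
  "fingers": 1
}}

```text
clock: 53.15
eef_pos: [0.5599, 0.0109, 0.1403]
tcp_rot: [[-0.009, 1.0, -0.002], [1.0, 0.009, 0.0], [0.0, -0.002, -1.0]]
wrist_force: [0.4, 0.1, -0.3]
opening: 0.0001
gripper_force: 0.0
```

```bash
python3 -c "
from samp import *
go((.5585,.010,.11,.5),(.5585,.010,.06,.5))"
```

```text
t 53.1 at [0.5599 0.0109 0.1403] yaw 0.5 F [ 0.4  0.1 -0.3] open 0.0001 grip 0.0 j7 -7.0
[-0.004, -0.007, 0.152, -0.001, -0.0, 0.0] rows>= 0.6
[-0.005, -0.006, 0.402, -0.001, -0.0, 0.0] rows>= 1.0
```

Pressing down gently.

{"api": "servo_tool", "payload": {
  "series": [
    [0, -0.005, 0.1, 0, 0, 0],
    [0, -0.005, 0.18, 0, 0, 0],
    [0, -0.005, 0.24, 0, 0, 0],
    [0, -0.005, 0.28, 0, 0, 0],
    [0, -0.005, 0.32, 0, 0, 0],
    [0, -0.005, 0.35, 0, 0, 0],
    [0, -0.005, 0.38, 0, 0, 0],
    [0, -0.005, 0.4, 0, 0, 0],
    [0, -0.005, 0.42, 0, 0, 0],
    [0, -0.005, 0.44, 0, 0, 0],
    [0, -0.005, 0.44, 0, 0, 0],
    [0, -0.005, 0.44, 0, 0, 0]
  ]
}}

```text
clock: 54.35
eef_pos: [0.561, 0.0104, 0.0586]
tcp_rot: [[-0.008, 1.0, 0.005], [1.0, 0.008, 0.0], [0.0, 0.005, -1.0]]
wrist_force: [-7.3, 0.3, 43.6]
opening: -0.0001
gripper_force: 21.9
```

```bash
python3 -c "
from samp import *
rim('side');go((.5585,.010,.058,.5))"
```

```text
side free floor 0.0473 rim 0.0542 pad 0.1161
t 54.4 at [0.561  0.0105 0.0586] yaw 0.5 F [-8.5  0.7 43.8] open 0.0 grip 21.8 j7 -8.0
[-0.002, -0.013, 0.003, 0.002, -0.0, -0.0] rows>= 0.1
```

{"api": "servo_tool", "payload": {
  "series": [
    [0, 0, -0.015, 0, 0, 0],
    [0, 0, -0.015, 0, 0, 0],
    [0, 0, -0.015, 0, 0, 0],
    [0, 0, -0.015, 0, 0, 0],
    [0, 0, -0.015, 0, 0, 0],
    [0, 0, -0.015, 0, 0, 0],
    [0, 0, -0.015, 0, 0, 0],
    [0, 0, -0.015, 0, 0, 0],
    [0, 0, -0.015, 0, 0, 0],
    [0, 0, -0.015, 0, 0, 0],
    [0, 0, -0.015, 0, 0, 0],
    [0, 0, -0.015, 0, 0, 0]
  ]
}}

```text
clock: 55.6
eef_pos: [0.5609, 0.0105, 0.0589]
tcp_rot: [[-0.008, 1.0, 0.004], [1.0, 0.008, 0.0], [0.0, 0.004, -1.0]]
wrist_force: [-4.1, 1.4, 19.6]
opening: -0.0002
gripper_force: 9.8
```

```bash
python3 -c "
from samp import *
rim('side');go()
d=manip.get_image('top');W=world(d);H=hsv(d)
m=(((H[...,0]<8)|(H[...,0]>172))&(H[...,1]>130)&(W[...,2]>.09)&(W[...,2]<.12)&(W[...,1]>.3)&(W[...,1]<.42));print('knob',W[m].mean(0))"
```

```text
side free floor 0.0476 rim 0.0541 pad 0.117
t 55.6 at [0.5609 0.0105 0.0589] yaw 0.5 F [-2.8  0.2 19.6] open -0.0002 grip 9.8 j7 -8.0
knob [0.55804827 0.34490456 0.10414298]
```

Knob is home (y = 0.345). Releasing slowly, then backing away.

{"api": "servo_tool", "payload": {
  "series": [
    [0, 0, -0.02, 0, 0, 0],
    [0, 0, -0.04, 0, 0, 0],
    [0, 0, -0.06, 0, 0, 0],
    [0, 0, -0.08, 0, 0, 0],
    [0, 0, -0.12, 0, 0, 0],
    [0, 0, -0.2, 0, 0, 0],
    [0, 0, -0.35, 0, 0, 0],
    [0, 0, -0.55, 0, 0, 0],
    [0, 0, -0.75, 0, 0, 0],
    [-0.2, 0, -0.9, 0, 0, 0],
    [-0.4, 0, -0.9, 0, 0, 0],
    [-0.4, 0, -0.9, 0, 0, 0]
  ]
}}

```text
clock: 56.9
eef_pos: [0.5598, -0.0781, 0.2375]
tcp_rot: [[0.002, 1.0, 0.002], [1.0, -0.002, -0.006], [-0.006, 0.002, -1.0]]
wrist_force: [-0.4, 0.4, 0.3]
opening: -0.0003
gripper_force: 0.0
```

```bash
python3 -c "
from samp import *
rim('side');rim('top');go()
a=manip.get_image('top')['pixels'][100:280,150:470];b=manip.get_image('side')['pixels'][150:360,150:470]
cv2.imwrite('pics/f.png',cv2.resize(np.vstack([a,b]),None,fx=1.5,fy=1.5))"
```

```text
side free floor 0.0539 rim 0.0606 pad 0.0665
top free floor 0.054 rim 0.0654 pad 0.0658
t 57.0 at [ 0.5596 -0.071   0.2361] yaw 0.3 F [0.7 0.9 0.7] open -0.0002 grip 0.0 j7 1.0
```

View pics/f.png

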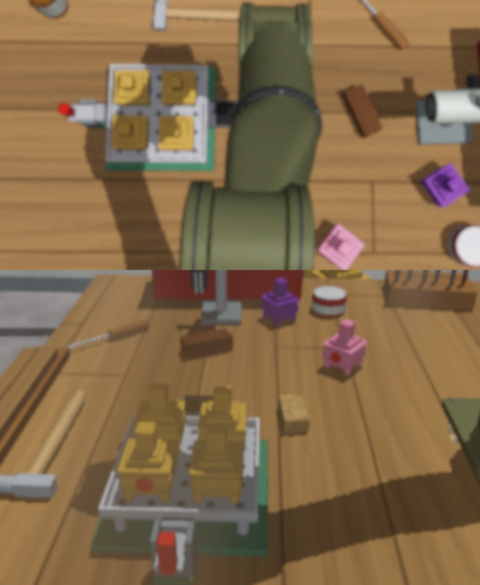

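The picture shows four upright censers in the latched tray (floor about 0.054 m), with the wood, cork, pink and purple pieces untouched. Handing in.

```bash
python3 -c "
from rig import manip
print(manip.close_job())"
```

```text
the job is handed in; nothing more can be done
None
```

I handed the job in at about 57 s: the sample's red, yellow and blue dots were each held up to the scope in turn, all four censers now stand upright on the tray, and the tray stayed latched down after I let go.

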